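# Square up the bent frame corner

## Task

Two sheet-metal frames are bolted to the welding table: one has its short side leaning inwards, the other is already square and must be left alone. Take the aluminium square from its sloping rest and, holding it upright on the table, press it into the leaning frame's inside corner until it is flush along both sides and the short side is at a right angle; leave it standing there. Stand the tall drilled block upright against the outside of that short side, flat along it without a gap, about the middle of its length, without pushing the corner or square out of place or disturbing the other tools.

Things in the scene. Friction and masses are not known exactly. Their poses are not given: they have to be found in the camera images.
- frame_a: one of two alike grey sheet frames, fixed; they swap places. Origin: inside corner at table height. Long side: fixed, 170 mm along -y, 6 mm thick (x -6 to 0), 40 mm high, with a 5 mm thick foot outside to x = -32 mm. Short side hinged at the origin (joint side_a). Inside of the corner: the +x, -y quarter. x points away from the robot within 0.12 rad
- frame_b: the other frame, of the same shape, described by joint side_b
- side_a (a joint): angle of frame_a's short side, rad: 0 = square, along the frame's +x; positive = leaning inwards (tip towards -y). Plate 110 mm long, 40 mm high, 6 mm thick (outer face at y = +6 mm), turning about the vertical through the inside corner; stiff hinge (0.35 N m), stays where left. One frame starts leaning in by 0.12 to 0.28, the other at 0
- side_b (a joint): the same for frame_b's short side
- side_a_mid (a point): middle of the outer face of frame_a's short side, 55 mm from the corner, 20 mm above the table; turns with the side: x along it away from the corner, y outwards
- side_b_mid (a point): the same point on frame_b's short side
- rest: fixed dark steel rest for the square, 140 x 170 mm: a plate sloping 30 degrees, its upper face looking up and towards the rest's -x (roughly towards the robot), with a lip along the low edge that stands 12 mm above the plate. Origin under its middle at table height
- square_mid (a point): aluminium square, 95 mm high, 0.5 kg. Point: in its grip bar (50 mm along x, 14 mm thick along y), 47.5 mm above the underside. z = its own up, at the start tilted 30 deg with the rest. The L has legs 100 mm long, 18 thick, 36 high along y (outer face x = -45 mm) and x (outer face y = +45); a plate 12 mm high fills the inner angle. Seated, its axes are parallel to the frame's
- square_corner (a point): outside corner of the square's L (at x = -45, y = +45 mm from the bar), 18 mm above its underside; the leg along y ends at y = -55 mm, the leg along x at x = +55 mm from the bar
- block_mid (a point): centre of the drilled aluminium block, standing upright, 0.75 kg: 80 mm along its x, 36 mm along its y, 100 mm high; three dark holes in its top. Either 80 x 100 mm face may go against the side
- square: the square itself: origin on its underside beneath the grip bar, axes as square_mid; at the start the outer face of its leg along y leans on the rest's lip
- block: the block itself, origin at the centre of its underside
- hammer: bystander: wooden-handled hammer 260 mm long lying at the far side
- grinder: bystander: green angle grinder about 240 mm long lying at the far side
- vblock: bystander: dark steel stepped block 70 x 50 x 45 mm at the far left

How it is judged:
By the outcome, as a careful person would: the job done as asked, in the order asked, and still so for the second after the job is handed in, with the robot touching nothing.
It also fails if it takes over 72 s, if anything falls off the work surface, if the arm or the gripper's body presses on something with over 40 N, if the wrist force passes 120 N, or if a joint passes its speed limit or range.

## Robot

A 6-joint arm with a two-finger parallel gripper is mounted at the origin on the work surface. World frame = base frame: x ahead of the robot, y to its left, z up, the work surface at z = 0. Lengths are in m, angles in rad, forces in N, time in s.
With the tool pointing down it reaches from about 0.25 to 0.725 m from the base axis. Payload 4 kg.
Tool frame: the origin (TCP) lies on the centre line of the jaws, within the pads' length; the fingertips stand 14 mm ahead of it and the grasp point (between the pads) lies 5 mm behind it; z points along the fingers, x is the direction in which the jaws open and shut, and the axes are right-handed (so a half turn about z gives the same grasp; the last joint's range is limited). The gripper opens to 85 mm and grips with 20 to 120 N. Pads are 22 mm wide; open, the fingers measure 114 mm over their backs; the gripper's body (76 mm by 85 mm) begins 54 mm behind the grasp point. The pads swing forward as they close: fully open they stand 13 mm farther back than shut.
Start: joints at [1.11, 0.241, 0.005, 1.335, 0, 1.571], TCP at [0.222, 0.448, 0.212] pointing down, gripper open.
Joint ranges: [-2.72, 2.72], [-1.05, 1.87], [-1.09, 1.28], [-1.99, 2.15], [-1.42, 1.44], [-3.14, 3.14]. Speed limits (rad/s): [2.79, 2.79, 3.14, 3.14, 3.14, 3.14].

## Interface

Orientations are given as a unit quaternion [x, y, z, w].
In Python, from workcell import bot gives the robot as it stands.
- The arm moves only by the tool play_rows, never from a script. Its argument "motion" is a list of rows, each an object with "fingers": the closure, from -1 (fully open) to 1 (shut), so that 0 is half open; "translation": the shift along the tool's x, y, z in cm, a list of three; "roll": the turn about the tool's z in degrees. A call has 1 to 20 rows; each row is the pose to reach, as a shift and turn from the pose commanded when the call began, along the tool's axes at that moment; what a row does not reach only later rows make up. A row lasts 1/12 s, in which the tool goes at most 41.7 mm and 7.16 degrees, less where a joint would pass 70% of its speed; a pose out of reach is approached as far as the arm can. A call with a gripper value outside its range is refused whole. The fingers move at their own pace and stop on an object; the grip force is fixed at half the most. Time passes only in rows, so rows that repeat a pose let the fingers close. It gives the time, the measured TCP pose, the force and the opening at its end, in the units of the state.
- bot.get_obs(): the state, without advancing time (a new reading comes with each control period).
- bot.camera(name): name is "side" or "top" or "wrist"; returns a dict with "pixels" (384x512x3 uint8, red, green, blue), "intrinsics" (3x3 intrinsics, pixels), "world_to_cam" (4x4, takes a point from world to camera coordinates). Camera axes: x right, y down, z forward; pixel columns grow to the right and rows downward; lengths in m; the calibration is good to about 2 mm. A picture is of the moment at which its call begins. There is no depth.
- bot.job_done(): hands the job in, once; it reports no verdict.
The state is a dict: "clock": time; "joint_pos": joint angles; "joint_vel": joint speeds; "tau": joint torques, N m; "eef_pos": TCP position; "tool_rot": TCP orientation; "ft_force": force on the tool from outside, world axes, zero at the start; "ft_torque": the same for the moment, N m; "grip_width": finger opening in m.
Only numpy, scipy, OpenCV 4.12 (cv2) and the standard library are available. Lean on these libraries where they do the work, as an engineer would, in place of code of your own. Each camera call takes 0.05 s, during which the arm holds its last target. There are 200 camera calls.

## Working session

There is one attempt and no reset: what is moved stays moved. The work goes in short steps, Python scripts to look and compute and a tool call to move; the robot and the scene stay as the last step left them, time stands still between calls to the robot, and variables do not carry over. Pictures are saved under pics/ and viewed, about 8 in all and at most 12, crops included, and the job is handed in when it is done.

Besides the shell and the picture viewer there is one more tool, called after "Call:" in YAML: its name, and indented under it one key for each argument. play_rows: Moves the arm, as the interface text tells. Its arguments: {"type":"object","properties":{"motion":{"type":"array","items":{"type":"object","properties":{"fingers":{"type":"number"},"translation":{"type":"array","items":{"type":"number"}},"roll":{"type":"number"}}}}},"required":["motion"]}

```bash
mkdir -p pics; python3 - <<'E'
from workcell import bot
import cv2,numpy as np,json
o=bot.get_obs()
for k,v in o.items(): print(k,np.round(v,4))
for n in ("top","side","wrist"):
    c=bot.camera(n); np.savez(f"pics/{n}0.npz",**c)
    cv2.imwrite(f"pics/{n}0.png",cv2.resize(c["pixels"][:,:,::-1],(800,600),interpolation=cv2.INTER_CUBIC))
    print(n,np.round(c["intrinsics"],1).tolist(),np.round(c["world_to_cam"],3).tolist())
E
```

```text
clock 0.0
joint_pos [1.11   0.2414 0.0037 1.3352 0.     1.5708]
joint_vel [-0.0005 -0.0003  0.0002  0.0001  0.0005  0.0007]
tau [-1.20000e-03 -3.72325e+01  2.52404e+01  1.70000e-02 -1.00000e-04
 -0.00000e+00]
eef_pos [0.222  0.4472 0.2106]
tool_rot [ 8.499e-01  5.269e-01 -9.000e-04  5.000e-04]
ft_force [-0.445   0.3283 -0.8208]
ft_torque [-0.0501 -0.0073  0.0446]
grip_width 0.0856
top [[378.9, 0.0, 258.1], [0.0, 378.9, 190.7], [0.0, 0.0, 1.0]] [[0.001, -1.0, -0.008, 0.006], [-0.989, 0.0, -0.149, 0.582], [0.149, 0.008, -0.989, 0.931], [0.0, 0.0, 0.0, 1.0]]
side [[414.5, 0.0, 249.0], [0.0, 414.5, 198.0], [0.0, 0.0, 1.0]] [[0.801, -0.599, -0.023, -0.494], [-0.337, -0.419, -0.843, 0.244], [0.495, 0.683, -0.537, 0.967], [0.0, 0.0, 0.0, 1.0]]
wrist [[294.4, 0.0, 253.6], [0.0, 294.4, 189.0], [0.0, 0.0, 1.0]] [[0.444, 0.896, -0.002, -0.498], [0.858, -0.425, 0.29, -0.038], [0.259, -0.131, -0.957, 0.381], [0.0, 0.0, 0.0, 1.0]]
```

View pics/top0.png

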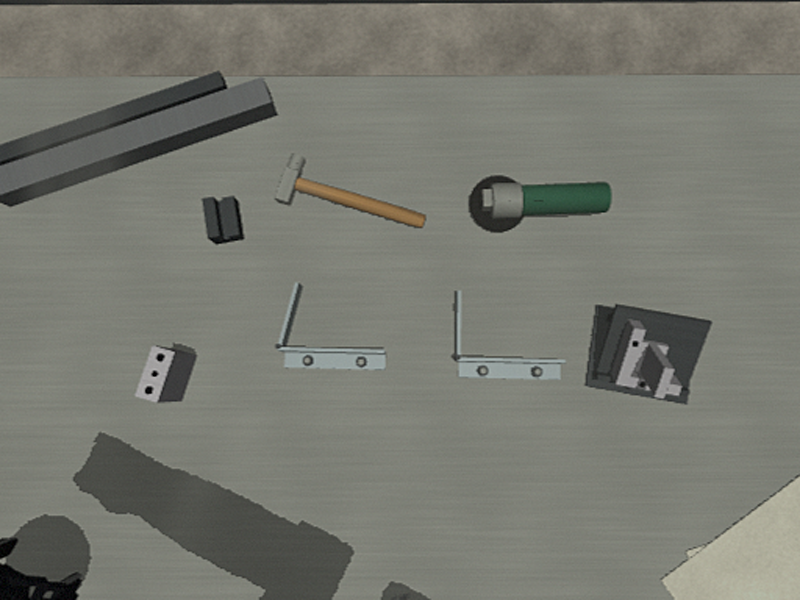

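View pics/side0.png

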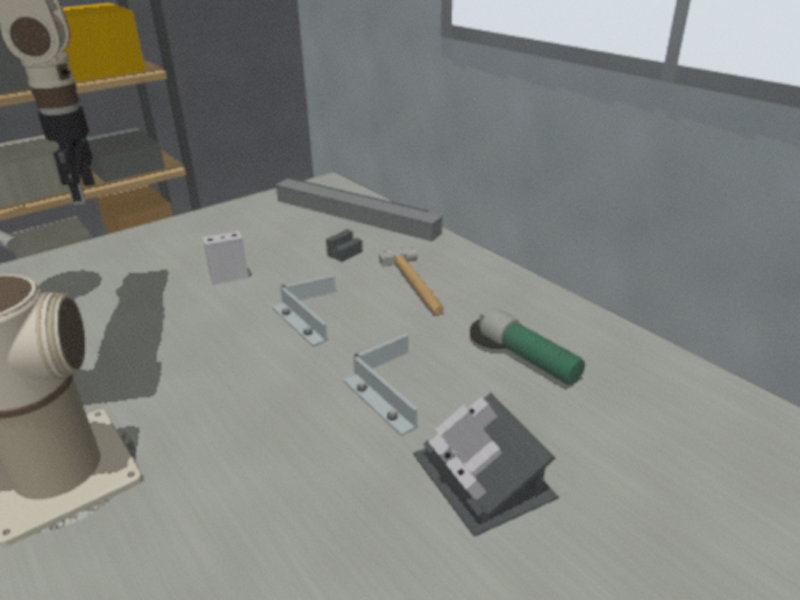

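The top view shows three things (pixels at 800x600 scale):
- The left frame leans: its corner is at (280,347) and its tip at (298,285). The right frame, at (458,358), is square.
- The block's top is at (155,373).
- The square is on the rest at about (645,360), and its bar top is near (655,370).

I'll get coarse positions by casting rays.

```bash
cat > h.py <<'E'
from workcell import bot
import cv2,numpy as np
from scipy.spatial.transform import Rotation as Ro
def snap(n,tag,scale=None,crop=None):
    c=bot.camera(n); np.savez(f"pics/{n}{tag}.npz",**c); show(c,f"pics/{n}{tag}.png",crop); return c
def load(n,tag): return dict(np.load(f"pics/{n}{tag}.npz"))
def show(c,f,crop=None):
    im=c["pixels"][:,:,::-1]
    if crop: u0,v0,u1,v1=crop; im=im[v0:v1,u0:u1]
    s=min(800/im.shape[1],600/im.shape[0]); cv2.imwrite(f,cv2.resize(im,None,fx=s,fy=s,interpolation=cv2.INTER_CUBIC))
def ray(c,uv):
    T=c["world_to_cam"];R=T[:3,:3];o=-R.T@T[:3,3]
    d=R.T@np.linalg.inv(c["intrinsics"])@np.array([uv[0],uv[1],1.]); return o,d/np.linalg.norm(d)
def onz(c,uv,z): o,d=ray(c,uv); return o+d*(z-o[2])/d[2]
def tri(c1,a,c2,b):
    o1,d1=ray(c1,a);o2,d2=ray(c2,b)
    s=np.linalg.lstsq(np.c_[d1,-d2],o2-o1,rcond=None)[0]; p,q=o1+d1*s[0],o2+d2*s[1]
    return (p+q)/2,np.linalg.norm(p-q)
def proj(c,p): 
    q=c["world_to_cam"]@np.r_[p,1]; q=c["intrinsics"]@q[:3]; return q[:2]/q[2]
def tool(): o=bot.get_obs(); return o["eef_pos"],Ro.from_quat(o["tool_rot"]).as_matrix(),o
def go(p,yaw=None):
    """shift in cm along tool axes and roll deg to get TCP to p with tool x at yaw (mod pi)"""
    e,R,o=tool(); y=np.arctan2(R[1,0],R[0,0]); 
    t=R.T@(np.array(p)-e)*100
    r=0 if yaw is None else -np.degrees((yaw-y+np.pi/2)%np.pi-np.pi/2)
    print("shift cm",np.round(t,2),"roll",np.round(r,2),"eef",np.round(e,4),"yaw",round(y,4),"j6",round(o["joint_pos"][5],2),"F",np.round(o["ft_force"],1))
E
python3 - <<'E'
from h import *
c=load("top",0);k=1/1.5625
for n,uv,z in [("A corner",(280,347),.04),("A tip",(298,285),.04),("A long end",(385,350),.04),("B corner",(457,357),.04),("B tip",(458,291),.04),("B end",(565,360),.04),
 ("blk1",(154,345),.1),("blk2",(136,396),.1),("blk3",(157,402),.1),("blk4",(175,350),.1),
 ("rest1",(597,304),0),("rest2",(711,320),.08),("rest3",(688,403),.08),("rest4",(586,386),0.0)]:
    p=onz(c,np.array(uv)*k,z);print(n,np.round(p,3))
show(c,"pics/top_sq.png",(365,185,465,265)); show(load("side",0),"pics/side_sq.png",(255,240,365,345))
E
```

```text
A corner [0.501 0.208 0.04 ]
A tip [0.604 0.182 0.04 ]
A long end [0.496 0.036 0.04 ]
B corner [ 0.485 -0.081  0.04 ]
B tip [ 0.594 -0.084  0.04 ]
B end [ 0.48  -0.256  0.04 ]
blk1 [0.5   0.389 0.1  ]
blk2 [0.423 0.412 0.1  ]
blk3 [0.414 0.379 0.1  ]
blk4 [0.492 0.356 0.1  ]
rest1 [ 0.578 -0.325  0.   ]
rest2 [ 0.541 -0.476  0.08 ]
rest3 [ 0.413 -0.432  0.08 ]
rest4 [ 0.439 -0.3    0.   ]
```

View pics/top_sq.png

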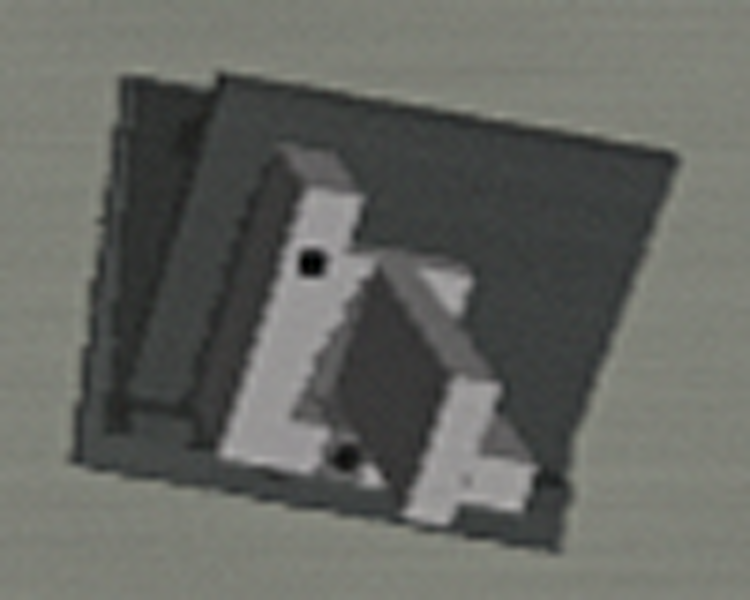

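The crop shows the square tilted towards the robot, and the bar's top face and the leg along y are clear. Next I'll take a wrist view from above the leaning frame.

Call:
play_rows:
  motion:
    - {"fingers": -1, "translation": [-2, 7, -2], "roll": -6}
    - {"fingers": -1, "translation": [-4, 11, -4], "roll": -12}
    - {"fingers": -1, "translation": [-6, 15, -6], "roll": -18}
    - {"fingers": -1, "translation": [-7, 19, -7], "roll": -24}
    - {"fingers": -1, "translation": [-8.5, 23, -7], "roll": -26}
    - {"fingers": -1, "translation": [-10, 27, -7], "roll": -26}
    - {"fingers": -1, "translation": [-11, 31, -7], "roll": -26}
    - {"fingers": -1, "translation": [-11.7, 34, -7], "roll": -26}
    - {"fingers": -1, "translation": [-11.7, 35, -7], "roll": -26}
    - {"fingers": -1, "translation": [-11.7, 35, -7], "roll": -26}
    - {"fingers": -1, "translation": [-11.7, 35, -7], "roll": -26}
    - {"fingers": -1, "translation": [-11.7, 35, -7], "roll": -26}

```text
clock: 1.15
eef_pos: [0.4834, 0.1872, 0.2809]
tool_rot: [0.71, 0.704, -0.001, -0.001]
ft_force: [0.3, -0.1, -0.2]
grip_width: 0.0855
```

```bash
python3 - <<'E'
from h import *
c=snap("wrist","1"); go((.5,-.37,.30),1.39)
E
```

```text
shift cm [-55.77   2.07  -1.89] roll 9.98 eef [0.4829 0.1879 0.2811] yaw 1.5642 j6 0.38 F [-0.1  0.2 -0.2]
```

View pics/wrist1.png

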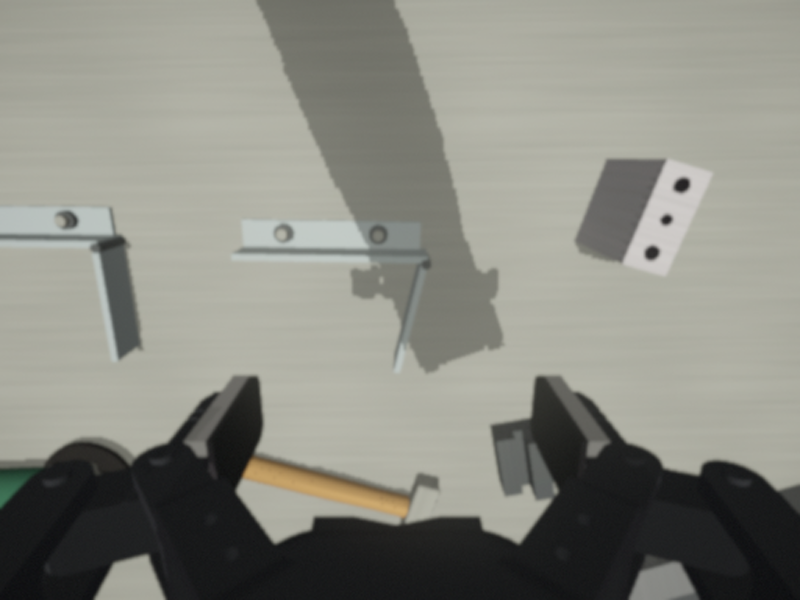

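The wrist view shows the leaning frame with its corner at (426,262), long-side end at (235,257) and short-side tip at (398,370). The block's top is at (668,218). I'll fit the edges numerically, then move on above the square.

```bash
python3 - <<'E'
from h import *
c=load("wrist",1);g=cv2.GaussianBlur(cv2.cvtColor(c["pixels"],cv2.COLOR_RGB2GRAY),(3,3),0).astype(float)
print(g[150:176,190].astype(int)); print(g[150:176,240].astype(int)); print(g[195,250:275].astype(int));print(g[215,245:275].astype(int))
show(c,"pics/w1crop.png",(140,130,290,242))
# block top mask
im=c["pixels"].astype(int); m=((im.min(2)>170)&(np.arange(512)[None]>360)&(np.arange(384)[:,None]<190)).astype(np.uint8)
m=cv2.morphologyEx(m,cv2.MORPH_CLOSE,np.ones((9,9)));n,l,s,ce=cv2.connectedComponentsWithStats(m)
for i in range(1,n):
  if s[i,4]>300:
    cnt=cv2.findContours((l==i).astype(np.uint8),0,1)[0][0];r=cv2.boxPoints(cv2.minAreaRect(cnt));P=np.array([onz(c,p,.1)for p in r]);print(s[i],np.round(P[:,:2],4).tolist(),P.mean(0),[np.linalg.norm(P[k]-P[k-1])for k in range(4)])
E
```

```text
[197 198 198 198 198 198 196 186 166 142 128 131 149 172 189 195 194 188
 182 179 178 177 177 178 178 179]
[119 120 117 111 106 109 120 129 128 121 113 109 112 120 128 135 141 147
 150 146 136 127 124 124 124 124]
[171 161 145 131 124 122 122 121 120 115 109 107 115 126 133 135 132 128
 124 122 122 122 122 122 122]
[174 174 174 174 174 174 174 173 168 156 137 123 123 130 135 136 133 128
 124 123 123 123 123 123 123 123 123 123 123 123]
[ 399  101   58   76 2278] [[0.4896, 0.3592], [0.4085, 0.3826], [0.4221, 0.4171], [0.5052, 0.3958]] [0.45631268 0.38868527 0.1       ] [np.float64(0.039833793864000336), np.float64(0.08443828289202295), np.float64(0.037048661081807634), np.float64(0.08578405693104789)]
```

View pics/w1crop.png

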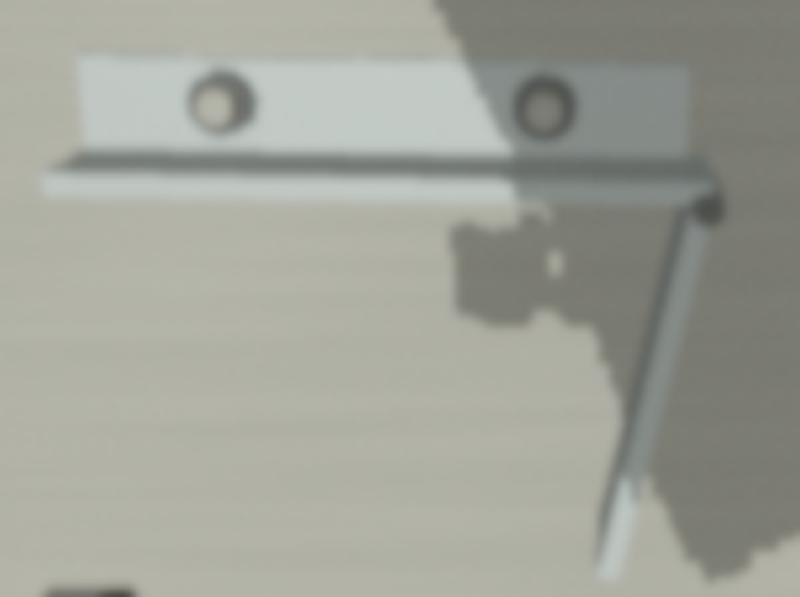

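Call:
play_rows:
  motion:
    - {"fingers": -1, "translation": [-3, 0.3, -2], "roll": 0}
    - {"fingers": -1, "translation": [-6.5, 0.6, -2], "roll": 2}
    - {"fingers": -1, "translation": [-10, 0.8, -2], "roll": 4}
    - {"fingers": -1, "translation": [-14, 0.8, -2], "roll": 6}
    - {"fingers": -1, "translation": [-18, 0.8, -2], "roll": 8}
    - {"fingers": -1, "translation": [-22, 0.8, -2], "roll": 10}
    - {"fingers": -1, "translation": [-26, 0.8, -2], "roll": 10}
    - {"fingers": -1, "translation": [-30, 0.8, -2], "roll": 10}
    - {"fingers": -1, "translation": [-34, 0.8, -2], "roll": 10}
    - {"fingers": -1, "translation": [-38, 0.8, -2], "roll": 10}
    - {"fingers": -1, "translation": [-42, 0, -2], "roll": 10}
    - {"fingers": -1, "translation": [-46, -1, -2], "roll": 10}
    - {"fingers": -1, "translation": [-50, -2, -2], "roll": 10}
    - {"fingers": -1, "translation": [-53, -3, -2], "roll": 10}
    - {"fingers": -1, "translation": [-55, -3, -2], "roll": 10}
    - {"fingers": -1, "translation": [-55, -3, -2], "roll": 10}
    - {"fingers": -1, "translation": [-55, -3, -2], "roll": 10}
    - {"fingers": -1, "translation": [-55, -3, -2], "roll": 10}

```text
clock: 2.7
eef_pos: [0.4506, -0.3604, 0.3016]
tool_rot: [0.768, 0.641, 0.0, -0.0]
ft_force: [0.1, -0.7, 0.9]
grip_width: 0.0854
```

```bash
python3 - <<'E'
from h import *
c=snap("wrist","2"); go((.5,-.37,.30),1.39)
E
```

```text
shift cm [-0.08  5.03  0.18] roll 0.12 eef [ 0.4507 -0.3603  0.3018] yaw 1.3921 j6 -0.5 F [ 0.8  0.6 -0. ]
```

View pics/wrist2.png

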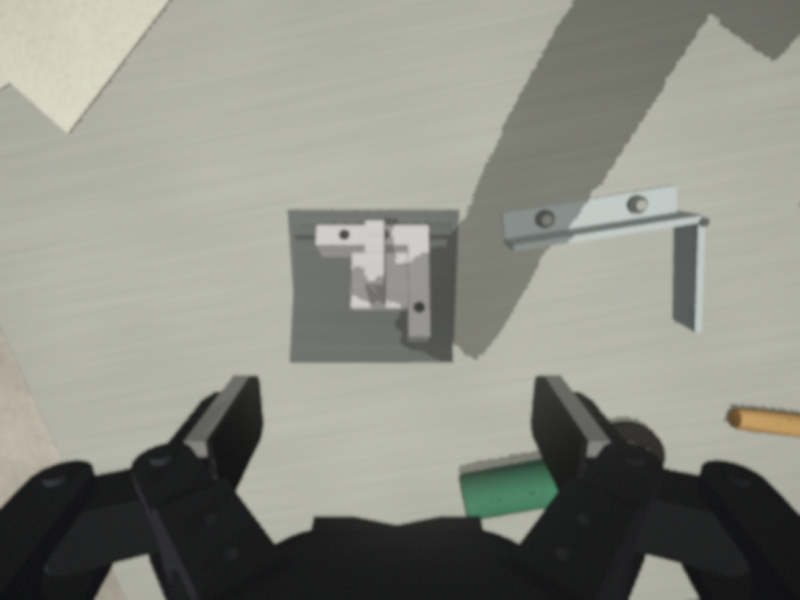

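The wrist view shows the square axis-aligned in the tool frame. The y leg spans u 315–430 at v≈225–245, and the bar top's near edge is (363–385, 220). I'll triangulate these against the top view.

```bash
python3 - <<'E'
from h import *
t=load("top",0);w=load("wrist",2);s=load("side",0);k=1/1.5625
T=lambda x,y:np.array([365+x/7.5,185+y/7.5])
for n,a,b in [("bar near -y",T(450,525),(363,220)),("bar near +y",T(405,515),(385,220)),("hole xleg",T(312,263),(419,307)),("hole yleg",T(345,457),(387,234)),("leg corner",T(220,458),(430,225))]:
    p,e=tri(t,a,w,np.array(b)*k);print(n,np.round(p,4),"res",round(e,4))
g=cv2.cvtColor(w["pixels"],cv2.COLOR_RGB2GRAY)
show(w,"pics/w2crop.png",(175,125,305,240)); show(s,"pics/side_sq.png",(255,240,365,345))
# frame A
c=load("wrist",1);f=lambda x,y:np.array([140+x/5.333,130+y/5.333])
for n,p,z in [("long inner top L",f(45,196),.04),("long inner top R",f(690,205),.04),("long outer top L",f(45,172),.04),("long outer top R",f(715,183),.04),("foot TL",f(78,55),.005),("foot TR",f(688,65),.005),("short inner tip",f(600,578),.04),("short outer tip",f(622,578),.04),("hinge",f(708,205),.04),("short inner near",f(685,225),.04),("short outer near",f(708,225),.04)]:
    print(n,np.round(onz(c,p,z),4))
E
```

```text
bar near -y [ 0.4197 -0.3811  0.1127] res 0.0014
bar near +y [ 0.4223 -0.3645  0.1194] res 0.0025
hole xleg [ 0.5024 -0.3506  0.0933] res 0.0008
hole yleg [ 0.4406 -0.3673  0.068 ] res 0.0017
leg corner [ 0.4404 -0.329   0.0616] res 0.0013
long inner top L [0.4975 0.039  0.04  ]
long inner top R [0.5013 0.2087 0.04  ]
long outer top L [0.4911 0.0397 0.04  ]
long outer top R [0.4954 0.2152 0.04  ]
foot TL [0.4651 0.0398 0.005 ]
foot TR [0.4693 0.2097 0.005 ]
short inner tip [0.6092 0.184  0.04  ]
short outer tip [0.6093 0.1902 0.04  ]
hinge [0.5013 0.2135 0.04  ]
short inner near [0.5067 0.2074 0.04  ]
short outer near [0.5067 0.2135 0.04  ]
```

View pics/w2crop.png

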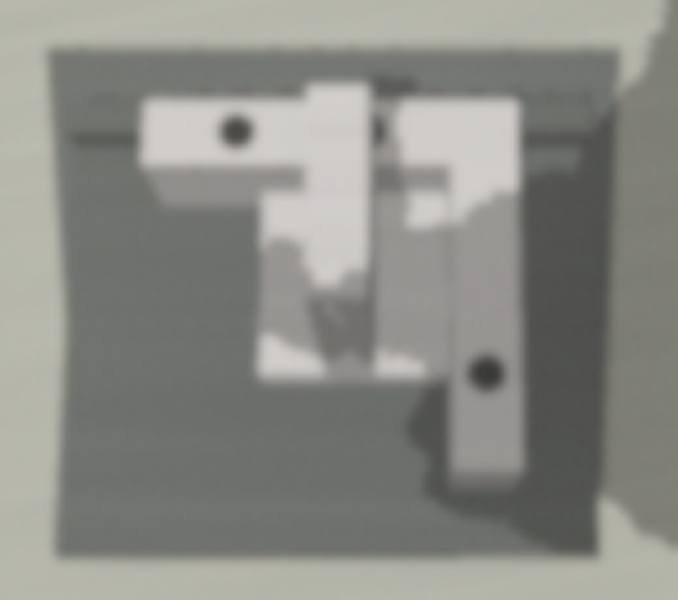

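```bash
python3 - <<'E'
from h import *
w=load("wrist",2)
M=np.array([[-45,-55,36],[-45,45,36],[-27,-55,36],[55,45,36],[55,27,36],[-25,-7,95],[-25,7,95],[-27,27,36]],float)/1000
U=np.array([[140,97],[520,97],[140,166],[524,470],[449,470],[305,82],[371,82],[449,167]],float)*130/678+[175,125]
ok,r,t=cv2.solvePnP(M,U,w["intrinsics"],None)
pu=cv2.projectPoints(M,r,t,w["intrinsics"],None)[0][:,0];print("reproj",np.round(pu-U,2).tolist())
T=w["world_to_cam"];R=T[:3,:3].T@cv2.Rodrigues(r)[0];O=T[:3,:3].T@(t[:,0]-T[:3,3])
print("O",O,"R\n",np.round(R,3)); print("tilt",np.degrees(np.arccos(R[2,2])),"yaw y-axis",np.arctan2(R[1,1],R[0,1]),"edge yaw",np.arctan2(*(onz(w,U[1],.062)-onz(w,U[0],.062))[[1,0]]))
for nm,uv in (("top",((220,458),(405,515),(450,525),(450,375))),):
    c=load(nm,0)
    for p,q in zip([(-45,45,36),(-25,7,95),(-25,-7,95),(25,7,95)],uv):
        print(np.round(proj(c,O+R@np.array(p)/1000)-np.array([365+q[0]/7.5,185+q[1]/7.5]),2))
for h in (.06,.065,.07): print(h,O+R@[0,0,h])
E
```

```text
reproj [[0.38, 0.36], [-0.61, 0.44], [-0.16, -0.63], [-0.15, 0.28], [0.51, 0.27], [0.34, -0.0], [-0.45, 0.01], [0.15, -0.76]]
O [ 0.48861459 -0.38445569  0.04662714] R
 [[ 0.849  0.179 -0.498]
 [-0.154  0.984  0.092]
 [ 0.506 -0.001  0.862]]
tilt 30.405234939072624 yaw y-axis 1.3905168498389988 edge yaw 1.3918457103923052
[-0.65  0.19]
[-0.57  0.9 ]
[-0.52  0.67]
[0.27 0.76]
0.06 [ 0.45875254 -0.37894225  0.09837518]
0.065 [ 0.45626404 -0.3784828   0.10268752]
0.07 [ 0.45377553 -0.37802335  0.10699986]
```

The PnP fit is good: the tilt is 30.4°, and reprojection is under 1 px in both cameras. I'll descend and grasp the bar.

Call:
play_rows:
  motion:
    - {"fingers": 0, "translation": [-1, 0.5, 3], "roll": 0}
    - {"fingers": 0, "translation": [-1.7, 0.86, 6.5], "roll": 0}
    - {"fingers": 0, "translation": [-1.7, 0.86, 10], "roll": 0}
    - {"fingers": 0, "translation": [-1.7, 0.86, 13], "roll": 0}
    - {"fingers": 0, "translation": [-1.7, 0.86, 15], "roll": 0}
    - {"fingers": 0, "translation": [-1.7, 0.86, 17], "roll": 0}
    - {"fingers": 0, "translation": [-1.7, 0.86, 18.5], "roll": 0}
    - {"fingers": 0, "translation": [-1.7, 0.86, 19.5], "roll": 0}
    - {"fingers": 0, "translation": [-1.7, 0.86, 20.3], "roll": 0}
    - {"fingers": 0, "translation": [-1.7, 0.86, 20.3], "roll": 0}
    - {"fingers": 0, "translation": [-1.7, 0.86, 20.3], "roll": 0}
    - {"fingers": 0.3, "translation": [-1.7, 0.86, 20.3], "roll": 0}
    - {"fingers": 0.5, "translation": [-1.7, 0.86, 20.3], "roll": 0}
    - {"fingers": 1, "translation": [-1.7, 0.86, 20.3], "roll": 0}
    - {"fingers": 1, "translation": [-1.7, 0.86, 20.3], "roll": 0}
    - {"fingers": 1, "translation": [-1.7, 0.86, 20.3], "roll": 0}
    - {"fingers": 1, "translation": [-1.7, 0.86, 20.3], "roll": 0}
    - {"fingers": 1, "translation": [-1.7, 0.86, 20.3], "roll": 0}

```text
clock: 4.25
eef_pos: [0.4562, -0.3802, 0.0996]
tool_rot: [0.768, 0.64, 0.001, 0.001]
ft_force: [1.4, 4.6, 5.7]
grip_width: 0.0122
```

Call:
play_rows:
  motion:
    - {"fingers": 1, "translation": [0, 0, 0], "roll": 0}
    - {"fingers": 1, "translation": [0, 0, 0], "roll": 0}
    - {"fingers": 1, "translation": [0, 0, -0.5], "roll": 0}
    - {"fingers": 1, "translation": [0, 0, -1], "roll": 0}
    - {"fingers": 1, "translation": [0, 0, -2], "roll": 0}
    - {"fingers": 1, "translation": [0, 0, -4], "roll": 0}
    - {"fingers": 1, "translation": [0, 0, -6], "roll": 0}
    - {"fingers": 1, "translation": [0, 0, -8], "roll": 0}
    - {"fingers": 1, "translation": [0, 0, -10], "roll": 0}
    - {"fingers": 1, "translation": [0, 0, -10], "roll": 0}

```text
clock: 5.08
eef_pos: [0.4569, -0.3827, 0.2035]
tool_rot: [0.768, 0.64, 0.0, 0.004]
ft_force: [1.1, -0.8, -3.1]
grip_width: 0.0123
```

```bash
python3 - <<'E'
from h import *
c=snap("wrist","3",crop=(130,60,380,250)); go((.56,.05,.2),1.5468)
snap("side","3")
E
```

```text
shift cm [ 4.438e+01  2.370e+00 -3.000e-02] roll -9.06 eef [ 0.4563 -0.3821  0.2011] yaw 1.3887 j6 -0.51 F [ 0.7  0.2 -4.4]
```

View pics/side3.png

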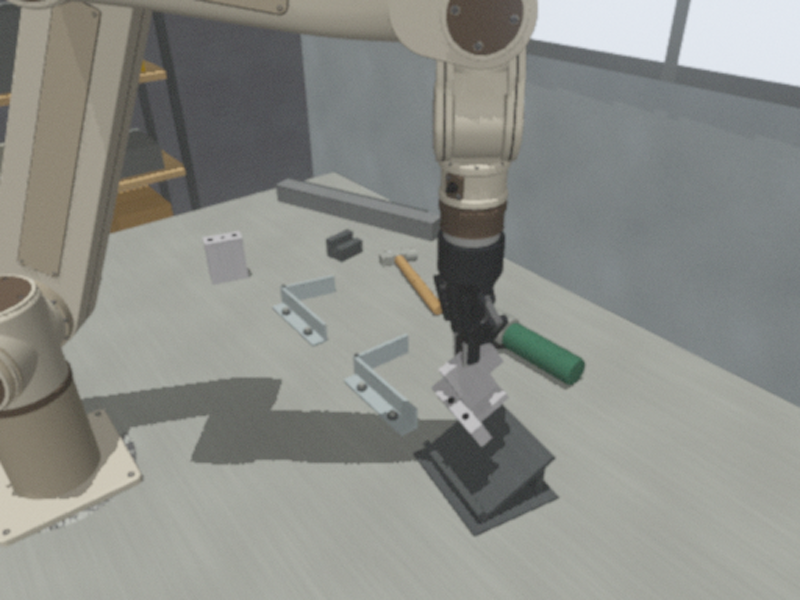

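The square is lifted, still tilted about 30°, and the wrist reads about -4.5 N. I'll carry it over the leaning frame's interior and turn it to the frame's yaw.

Call:
play_rows:
  motion:
    - {"fingers": 1, "translation": [1, 0, 0], "roll": 0}
    - {"fingers": 1, "translation": [3, 0, 0], "roll": 0}
    - {"fingers": 1, "translation": [6, -0.1, 0], "roll": -1}
    - {"fingers": 1, "translation": [9.5, -0.2, 0], "roll": -2}
    - {"fingers": 1, "translation": [13, -0.3, 0], "roll": -3}
    - {"fingers": 1, "translation": [16.5, -0.4, 0], "roll": -4}
    - {"fingers": 1, "translation": [20, -0.5, 0], "roll": -5}
    - {"fingers": 1, "translation": [23.5, -0.6, 0], "roll": -6}
    - {"fingers": 1, "translation": [27, -0.7, 0], "roll": -7}
    - {"fingers": 1, "translation": [30.5, -0.8, 0], "roll": -8}
    - {"fingers": 1, "translation": [34, -0.9, 0], "roll": -9}
    - {"fingers": 1, "translation": [37.5, -1, 0], "roll": -9}
    - {"fingers": 1, "translation": [41, -1.1, 0], "roll": -9}
    - {"fingers": 1, "translation": [44, -1.2, 1], "roll": -9}
    - {"fingers": 1, "translation": [47, -1.3, 2], "roll": -9}
    - {"fingers": 1, "translation": [49, -1.3, 3], "roll": -9}
    - {"fingers": 1, "translation": [50.5, -1.3, 5], "roll": -9}
    - {"fingers": 1, "translation": [50.5, -1.3, 7], "roll": -9}
    - {"fingers": 1, "translation": [50.5, -1.3, 8], "roll": -9}
    - {"fingers": 1, "translation": [50.5, -1.3, 8], "roll": -9}

```text
clock: 6.85
eef_pos: [0.5295, 0.1181, 0.114]
tool_rot: [0.715, 0.699, -0.004, -0.003]
ft_force: [0.5, 0.4, -4.0]
grip_width: 0.0123
```

Call:
play_rows:
  motion:
    - {"fingers": 1, "translation": [0, 0, 1], "roll": 0}
    - {"fingers": 1, "translation": [0, 0, 2], "roll": 0}
    - {"fingers": 1, "translation": [0, 0, 3], "roll": 0}
    - {"fingers": 1, "translation": [0, 0, 3.5], "roll": 0}
    - {"fingers": 1, "translation": [0, 0, 3.5], "roll": 0}
    - {"fingers": 1, "translation": [0, 0, 3.5], "roll": 0}

```text
clock: 7.35
eef_pos: [0.5335, 0.1181, 0.0833]
tool_rot: [0.716, 0.698, -0.0, -0.0]
ft_force: [-0.3, 0.6, -3.7]
grip_width: 0.0122
```

```bash
python3 - <<'E'
from h import *
go((.5355,.117,.074),1.5468)
E
```

```text
shift cm [-0.11  0.2   0.93] roll -0.06 eef [0.5335 0.1181 0.0833] yaw 1.5458 j6 0.24 F [-0.3  0.6 -3.7]
```

Call:
play_rows:
  motion:
    - {"fingers": 1, "translation": [0, 0, 0.3], "roll": 0}
    - {"fingers": 1, "translation": [0, 0, 0.6], "roll": 0}
    - {"fingers": 1, "translation": [0, 0, 0.8], "roll": 0}
    - {"fingers": 1, "translation": [0, 0, 0.9], "roll": 0}
    - {"fingers": 1, "translation": [0, 0, 1.0], "roll": 0}
    - {"fingers": 1, "translation": [0, 0, 1.0], "roll": 0}

```text
clock: 7.85
eef_pos: [0.5376, 0.1196, 0.0786]
tool_rot: [0.716, 0.698, 0.004, 0.002]
ft_force: [-2.0, 1.4, 16.7]
grip_width: 0.0123
```

Contact is made at about 20 N. I'll roll the square level along the arc.

Call:
play_rows:
  motion:
    - {"fingers": 1, "translation": [0, 0.3, -0.1], "roll": 0}
    - {"fingers": 1, "translation": [0, 0.7, 0], "roll": 0}
    - {"fingers": 1, "translation": [0, 1.05, 0.05], "roll": 0}
    - {"fingers": 1, "translation": [0, 1.4, 0.15], "roll": 0}
    - {"fingers": 1, "translation": [0, 1.75, 0.25], "roll": 0}
    - {"fingers": 1, "translation": [0, 2.06, 0.35], "roll": 0}
    - {"fingers": 1, "translation": [0, 2.06, 0.35], "roll": 0}

```text
clock: 8.43
eef_pos: [0.5591, 0.1191, 0.0746]
tool_rot: [0.716, 0.698, 0.005, 0.003]
ft_force: [1.5, 0.6, 11.2]
grip_width: 0.0124
```

```bash
python3 - <<'E'
from h import *
go((.574,.117,.06),1.5468)
c=snap("side","4",crop=(140,110,300,230))
E
```

```text
shift cm [-0.18  1.48  1.48] roll -0.03 eef [0.5591 0.1191 0.0746] yaw 1.5463 j6 0.23 F [ 1.5  0.6 11.2]
```

View pics/side4.png

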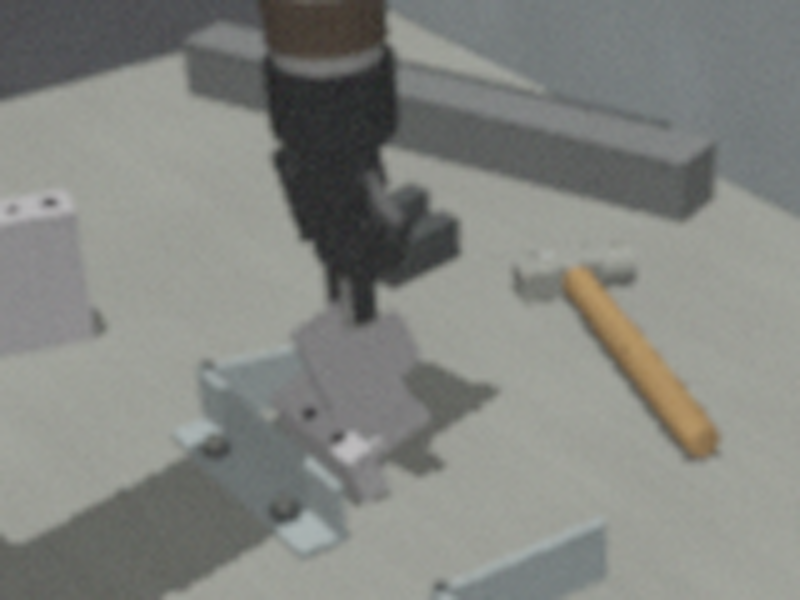

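Still tilted by roughly 15°; the square is turning as planned. I'll continue the arc.

Call:
play_rows:
  motion:
    - {"fingers": 1, "translation": [0, 0.3, 0.15], "roll": 0}
    - {"fingers": 1, "translation": [0, 0.65, 0.3], "roll": 0}
    - {"fingers": 1, "translation": [0, 0.95, 0.45], "roll": 0}
    - {"fingers": 1, "translation": [0, 1.25, 0.65], "roll": 0}
    - {"fingers": 1, "translation": [0, 1.55, 0.8], "roll": 0}
    - {"fingers": 1, "translation": [0, 1.8, 0.9], "roll": 0}
    - {"fingers": 1, "translation": [0, 1.8, 0.9], "roll": 0}

```text
clock: 9.07
eef_pos: [0.5789, 0.1187, 0.0668]
tool_rot: [0.716, 0.698, 0.006, 0.004]
ft_force: [2.7, 0.2, 13.3]
grip_width: 0.012
```

Call:
play_rows:
  motion:
    - {"fingers": 1, "translation": [0, 0.2, 0.2], "roll": 0}
    - {"fingers": 1, "translation": [0, 0.3, 0.4], "roll": 0}
    - {"fingers": 1, "translation": [0, 0.3, 0.4], "roll": 0}
    - {"fingers": 0.55, "translation": [0, 0.3, 0.2], "roll": 0}
    - {"fingers": 0.5, "translation": [0, 0.3, 0.2], "roll": 0}
    - {"fingers": 0.5, "translation": [0, 0.3, 0.2], "roll": 0}
    - {"fingers": 0.5, "translation": [0, 0.3, 0.2], "roll": 0}
    - {"fingers": 0.5, "translation": [0, 0.3, 0.2], "roll": 0}
    - {"fingers": 0.5, "translation": [0, 0.3, 0.2], "roll": 0}

```text
clock: 9.82
eef_pos: [0.5748, 0.1173, 0.0583]
tool_rot: [0.716, 0.698, -0.001, -0.0]
ft_force: [-0.5, 0.3, -0.3]
grip_width: 0.0215
```

```bash
python3 - <<'E'
from h import *
go((.574,.117,.06),1.5468); print(tool()[2]["grip_width"])
c=snap("side","5",crop=(140,110,300,230))
snap("wrist","5")
E
```

```text
shift cm [-0.03 -0.08 -0.17] roll -0.02 eef [0.5748 0.1173 0.0583] yaw 1.5464 j6 0.23 F [-0.5  0.3 -0.3]
0.02147054529616371
```

View pics/side5.png

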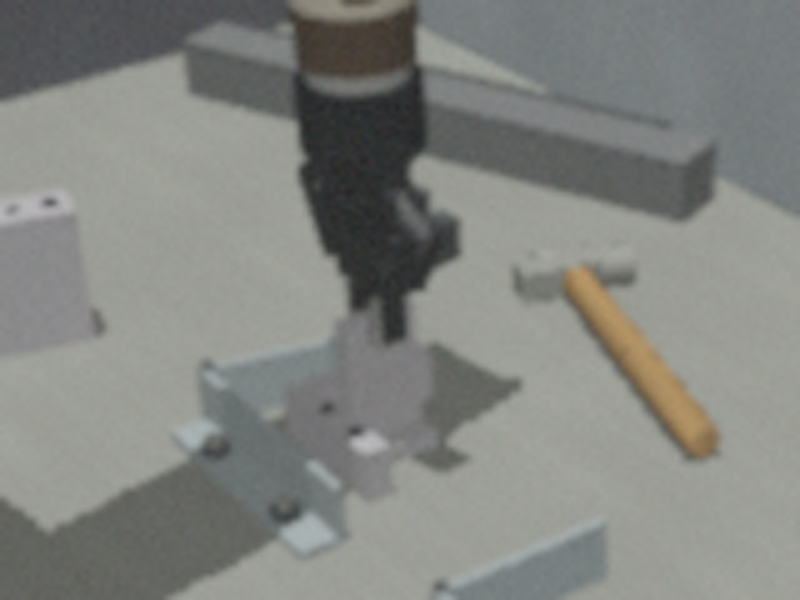

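The square now stands flat and upright. I'll regrip it and slide it towards the long side.

Call:
play_rows:
  motion:
    - {"fingers": 0.5, "translation": [0, 0, -0.4], "roll": 0}
    - {"fingers": 0.5, "translation": [0, 0, -0.4], "roll": 0}
    - {"fingers": 1, "translation": [0, 0, -0.4], "roll": 0}
    - {"fingers": 1, "translation": [0, 0, -0.4], "roll": 0}
    - {"fingers": 1, "translation": [0, 0, -0.4], "roll": 0}
    - {"fingers": 1, "translation": [0, 0, -0.4], "roll": 0}
    - {"fingers": 1, "translation": [0, -0.3, -0.4], "roll": 0}
    - {"fingers": 1, "translation": [0, -0.6, -0.4], "roll": 0}
    - {"fingers": 1, "translation": [0, -0.9, -0.4], "roll": 0}
    - {"fingers": 1, "translation": [0, -1.1, -0.4], "roll": 0}
    - {"fingers": 1, "translation": [0, -1.2, -0.4], "roll": 0}
    - {"fingers": 1, "translation": [0, -1.2, -0.4], "roll": 0}

```text
clock: 10.92
eef_pos: [0.5638, 0.1175, 0.0635]
tool_rot: [0.716, 0.698, 0.0, 0.001]
ft_force: [3.1, 1.0, 3.2]
grip_width: 0.0121
```

```bash
python3 - <<'E'
from h import *
c=snap("wrist","6",crop=(130,60,380,250)); snap("side","6"); snap("top","6"); go((.574,.117,.06),1.5468); print(tool()[2]["ft_torque"])
g=cv2.cvtColor(c["pixels"],cv2.COLOR_RGB2GRAY)
# expected pixel of corner points for square origin guess = TCP xy shifted
e=tool()[0]; 
for n,p in [("leg end top",(-.045,-.055,.036)),("corner top",(-.045,.045,.036)),("bar top near",(-.025,-.007,.095)),("bar top near+",(-.025,.007,.095))]:
    a=-.0242;q=np.array([e[0]+np.cos(a)*p[0]-np.sin(a)*p[1],e[1]+np.sin(a)*p[0]+np.cos(a)*p[1],p[2]]);print(n,np.round(proj(c,q),1))
E
```

```text
shift cm [-0.03  1.03  0.35] roll -0.04 eef [0.5638 0.1175 0.0635] yaw 1.5461 j6 0.23 F [2.4 0.1 5.2]
[-0.15627512 -0.66669378 -0.00882551]
leg end top [169.6 146.7]
corner top [323.6 146.7]
bar top near [239.8 207.6]
bar top near+ [269.1 207.6]
```

View pics/wrist6.png

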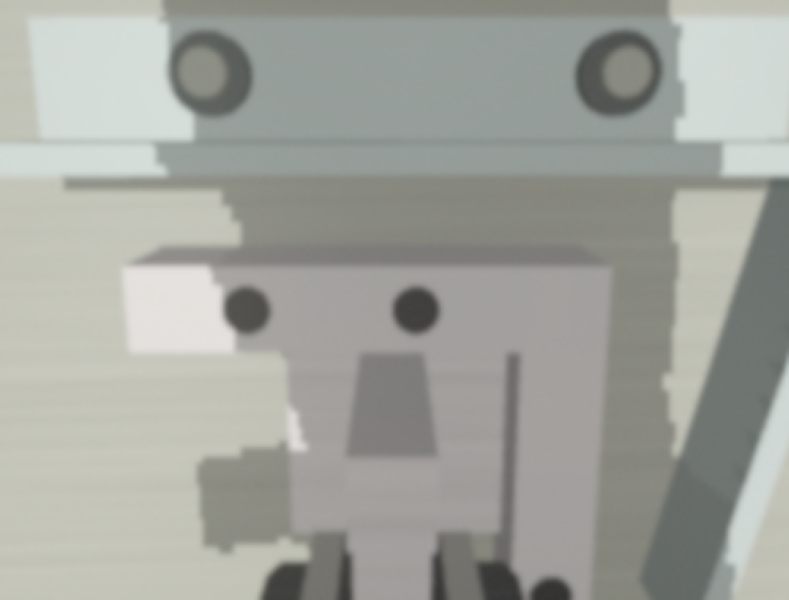

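The square sits parallel to the long side. The gap is 88 crop px, about 18 mm, and the corner column matches the prediction. I'll close the gap.

Call:
play_rows:
  motion:
    - {"fingers": 1, "translation": [0, -0.4, 0], "roll": 0}
    - {"fingers": 1, "translation": [0, -0.8, 0], "roll": 0}
    - {"fingers": 1, "translation": [0, -1.1, 0], "roll": 0}
    - {"fingers": 1, "translation": [0, -1.4, 0], "roll": 0}
    - {"fingers": 1, "translation": [0, -1.6, 0], "roll": 0}
    - {"fingers": 1, "translation": [0, -1.6, 0], "roll": 0}

```text
clock: 11.57
eef_pos: [0.5474, 0.1183, 0.0635]
tool_rot: [0.716, 0.698, 0.0, 0.0]
ft_force: [2.4, 0.4, 6.8]
grip_width: 0.0121
```

Call:
play_rows:
  motion:
    - {"fingers": 1, "translation": [0, -0.15, 0], "roll": 0}
    - {"fingers": 1, "translation": [0, -0.3, 0], "roll": 0}
    - {"fingers": 1, "translation": [0, -0.4, 0], "roll": 0}
    - {"fingers": 1, "translation": [0, -0.4, 0], "roll": 0}

```text
clock: 11.9
eef_pos: [0.5452, 0.1183, 0.0637]
tool_rot: [0.716, 0.698, 0.002, 0.001]
ft_force: [7.1, -0.9, 3.4]
grip_width: 0.0121
```

Contact with the long side is about 7 N. Now I'll push along +y, taking the short side with it.

Call:
play_rows:
  motion:
    - {"fingers": 1, "translation": [0.3, 0, 0], "roll": 0}
    - {"fingers": 1, "translation": [0.7, 0, 0], "roll": 0}
    - {"fingers": 1, "translation": [1.1, 0, 0], "roll": 0}
    - {"fingers": 1, "translation": [1.5, 0, 0], "roll": 0}
    - {"fingers": 1, "translation": [1.9, 0, 0], "roll": 0}
    - {"fingers": 1, "translation": [2.2, 0, 0], "roll": 0}
    - {"fingers": 1, "translation": [2.5, 0, 0], "roll": 0}
    - {"fingers": 1, "translation": [2.8, 0, 0], "roll": 0}
    - {"fingers": 1, "translation": [3, 0, 0], "roll": 0}
    - {"fingers": 1, "translation": [3, 0, 0], "roll": 0}

```text
clock: 12.73
eef_pos: [0.5461, 0.143, 0.0644]
tool_rot: [0.717, 0.697, -0.002, 0.005]
ft_force: [6.4, -13.3, 10.8]
grip_width: 0.0119
```

```bash
python3 - <<'E'
from h import *
go((.5453,.164,.0637),1.5468); print(tool()[2]["ft_torque"])
E
```

```text
shift cm [ 2.1  -0.13  0.05] roll -0.2 eef [0.5461 0.143  0.0644] yaw 1.5433 j6 0.29 F [  6.4 -13.3  10.8]
[-3.11524073 -1.32892314  0.08801975]
```

Call:
play_rows:
  motion:
    - {"fingers": 1, "translation": [0.2, 0, 0], "roll": 0}
    - {"fingers": 1, "translation": [0.5, 0, 0], "roll": 0}
    - {"fingers": 1, "translation": [0.8, 0, 0], "roll": 0}
    - {"fingers": 1, "translation": [1.1, 0, 0], "roll": 0}
    - {"fingers": 1, "translation": [1.4, 0, 0], "roll": 0}
    - {"fingers": 1, "translation": [1.6, 0, 0], "roll": 0}
    - {"fingers": 1, "translation": [1.6, 0, 0], "roll": 0}
    - {"fingers": 1, "translation": [1.6, 0, 0], "roll": 0}

```text
clock: 13.4
eef_pos: [0.5464, 0.1587, 0.0645]
tool_rot: [0.717, 0.697, -0.002, 0.005]
ft_force: [5.6, -13.7, 11.1]
grip_width: 0.0123
```

```bash
python3 - <<'E'
from h import *
go((.5453,.164,.0637),1.5468); print(tool()[2]["ft_torque"])
c=snap("wrist","7",crop=(130,60,380,250))
E
```

```text
shift cm [ 0.52 -0.13  0.07] roll -0.23 eef [0.5464 0.1587 0.0645] yaw 1.5429 j6 0.32 F [  5.6 -13.7  11.1]
[-3.22898399 -1.25834666  0.11027351]
```

Call:
play_rows:
  motion:
    - {"fingers": 1, "translation": [0.15, 0, 0], "roll": 0}
    - {"fingers": 1, "translation": [0.3, 0, 0], "roll": 0}
    - {"fingers": 1, "translation": [0.45, 0, 0], "roll": 0}
    - {"fingers": 1, "translation": [0.55, 0, 0], "roll": 0}
    - {"fingers": 1, "translation": [0.55, 0, 0], "roll": 0}

```text
clock: 13.87
eef_pos: [0.5466, 0.164, 0.0645]
tool_rot: [0.717, 0.697, -0.002, 0.006]
ft_force: [6.2, -13.2, 12.7]
grip_width: 0.0124
```

Call:
play_rows:
  motion:
    - {"fingers": 1, "translation": [0.15, 0, 0], "roll": 0}
    - {"fingers": 1, "translation": [0.3, 0, 0], "roll": 0}
    - {"fingers": 1, "translation": [0.3, 0, 0], "roll": 0}

```text
clock: 14.12
eef_pos: [0.5466, 0.1645, 0.0647]
tool_rot: [0.717, 0.697, -0.004, 0.007]
ft_force: [5.3, -19.4, 14.0]
grip_width: 0.0121
```

```bash
python3 - <<'E'
from h import *
go((.5453,.164,.0637),1.5468); print(tool()[2]["ft_torque"])
c=snap("wrist","8",crop=(180,80,380,230))
E
```

```text
shift cm [-0.05 -0.13  0.1 ] roll -0.31 eef [0.5466 0.1645 0.0647] yaw 1.5414 j6 0.33 F [  5.3 -19.4  14. ]
[-4.65638826 -1.16987859  0.11352833]
```

The y motion has stalled at 0.1645, where the corner was predicted, and the force is rising. I'll press towards the long side as well to flush that face, then relax.

Call:
play_rows:
  motion:
    - {"fingers": 1, "translation": [0, -0.2, -0.1], "roll": -0.2}
    - {"fingers": 1, "translation": [0, -0.4, -0.1], "roll": -0.3}
    - {"fingers": 1, "translation": [0.1, -0.4, -0.1], "roll": -0.3}
    - {"fingers": 1, "translation": [0.1, -0.4, -0.1], "roll": -0.3}

```text
clock: 14.5
eef_pos: [0.5458, 0.1651, 0.0656]
tool_rot: [0.716, 0.698, -0.002, 0.01]
ft_force: [13.4, -20.8, 8.1]
grip_width: 0.012
```

```bash
python3 - <<'E'
from h import *
go((.5453,.164,.0637),1.5468); print(tool()[2]["ft_torque"],tool()[2]["tool_rot"])
c=snap("wrist","9",crop=(180,80,380,230))
g=cv2.GaussianBlur(cv2.cvtColor(c["pixels"],cv2.COLOR_RGB2GRAY),(3,3),0).astype(int)
for u in (175,200,230,290): print(u,g[100:150,u].tolist())
E
```

```text
shift cm [-0.11 -0.05  0.19] roll -0.07 eef [0.5458 0.1651 0.0656] yaw 1.5455 j6 0.33 F [ 13.4 -20.8   8.1]
[-4.91832799 -2.94763765  0.25384383] [ 0.71591192  0.69811855 -0.00211466  0.00980499]
175 [215, 215, 215, 215, 215, 215, 215, 215, 215, 215, 215, 215, 215, 215, 215, 215, 215, 215, 215, 215, 215, 215, 215, 215, 215, 215, 215, 214, 209, 197, 175, 153, 140, 138, 146, 165, 189, 205, 212, 214, 214, 214, 214, 214, 213, 214, 217, 221, 224, 224]
200 [153, 153, 153, 153, 153, 154, 154, 154, 154, 154, 154, 154, 154, 154, 154, 154, 154, 154, 154, 154, 154, 154, 154, 154, 154, 154, 154, 154, 151, 146, 138, 129, 125, 125, 127, 134, 143, 150, 154, 154, 155, 155, 155, 155, 156, 159, 161, 162, 163, 162]
230 [152, 152, 152, 152, 152, 152, 152, 152, 152, 152, 152, 152, 152, 152, 152, 152, 152, 152, 152, 152, 152, 152, 152, 152, 152, 152, 152, 152, 149, 143, 134, 125, 120, 120, 123, 130, 140, 148, 151, 152, 152, 152, 152, 152, 154, 156, 158, 160, 160, 160]
290 [151, 152, 152, 152, 152, 151, 151, 151, 151, 151, 151, 151, 152, 152, 151, 151, 151, 151, 151, 151, 151, 152, 152, 151, 151, 151, 151, 151, 148, 142, 132, 123, 118, 117, 119, 126, 136, 146, 150, 151, 151, 151, 151, 152, 152, 154, 156, 158, 158, 158]
```

View pics/wrist9.png

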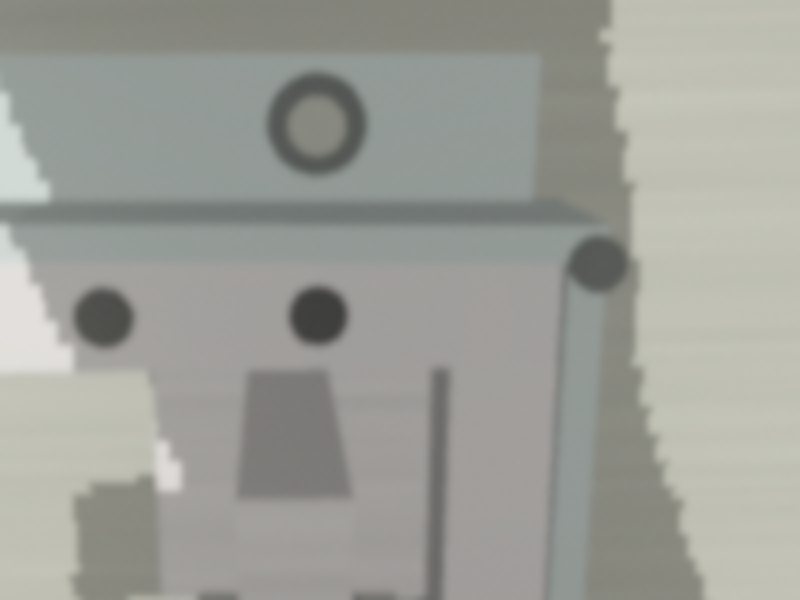

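The wrist view shows the square flush along both plates, with no visible gap along the long side (v≈262) or the short side (u≈565). I'll relax the push before opening.

Call:
play_rows:
  motion:
    - {"fingers": 1, "translation": [-0.2, 0.1, -0.05], "roll": 0}
    - {"fingers": 1, "translation": [-0.4, 0.2, -0.1], "roll": 0}
    - {"fingers": 1, "translation": [-0.55, 0.25, -0.15], "roll": 0}
    - {"fingers": 1, "translation": [-0.55, 0.25, -0.15], "roll": 0}

```text
clock: 14.88
eef_pos: [0.5455, 0.1641, 0.0652]
tool_rot: [0.715, 0.699, -0.001, 0.004]
ft_force: [9.1, -8.0, 0.1]
grip_width: 0.0123
```

```bash
python3 - <<'E'
from h import *
go((.5453,.164,.0637),1.5468); print(tool()[2]["ft_torque"],tool()[2]["tool_rot"])
E
```

```text
shift cm [-0.01 -0.02  0.15] roll 0.08 eef [0.5455 0.1641 0.0652] yaw 1.5482 j6 0.32 F [ 9.1 -8.   0.1]
[-2.14496384 -2.44193241  0.05345724] [ 0.71504863  0.69906179 -0.00108211  0.00411032]
```

Call:
play_rows:
  motion:
    - {"fingers": 1, "translation": [-0.1, 0.1, 0], "roll": 0}
    - {"fingers": 1, "translation": [-0.2, 0.15, 0], "roll": 0}
    - {"fingers": 1, "translation": [-0.2, 0.15, 0], "roll": 0}
    - {"fingers": 0.6, "translation": [-0.2, 0.15, 0], "roll": 0}
    - {"fingers": 0.3, "translation": [-0.2, 0.15, 0], "roll": 0}
    - {"fingers": 0.2, "translation": [-0.2, 0.15, 0], "roll": 0}
    - {"fingers": 0.2, "translation": [-0.2, 0.15, 0], "roll": 0}
    - {"fingers": 0.2, "translation": [-0.2, 0.15, -1], "roll": 0}
    - {"fingers": 0.2, "translation": [-0.2, 0.15, -3], "roll": 0}
    - {"fingers": 0.2, "translation": [-0.2, 0.15, -6], "roll": 0}
    - {"fingers": 0.2, "translation": [-0.2, 0, -9], "roll": 0}
    - {"fingers": 0.2, "translation": [-0.2, -1, -12], "roll": 0}
    - {"fingers": 0.2, "translation": [-0.2, -3, -15], "roll": 0}
    - {"fingers": 0.2, "translation": [-0.2, -4, -18], "roll": 0}
    - {"fingers": 0.2, "translation": [-0.2, -5, -20], "roll": 0}
    - {"fingers": 0.2, "translation": [-0.2, -5, -20], "roll": 0}
    - {"fingers": 0.2, "translation": [-0.2, -5, -20], "roll": 0}
    - {"fingers": 0.2, "translation": [-0.2, -5, -20], "roll": 0}

```text
clock: 16.38
eef_pos: [0.4927, 0.1672, 0.2652]
tool_rot: [0.714, 0.7, -0.0, -0.0]
ft_force: [-0.3, -0.5, 0.5]
grip_width: 0.0338
```

```bash
python3 - <<'E'
from h import *
c=snap("wrist","10"); go((.456,.389,.2)); print(tool()[2]["grip_width"])
# predicted pixels of model at nominal seat
a=-.0242;Rz=Ro.from_euler("z",a).as_matrix();F=np.array([.5013,.209,0])
for n,p in [("corner",(0,0,.036)),("legx end",(.1,0,.036)),("legy end",(0,-.1,.036)),("side tip in",(.11,0,.04)),("side tip out",(.11,.006,.04)),("long end in",(0,-.17,.04)),("bar+",(.02,-.038,.095)),("bar-",(.02,-.052,.095))]:
    print(n,np.round(proj(c,F+Rz@np.array(p)),1))
g=cv2.GaussianBlur(cv2.cvtColor(c["pixels"],cv2.COLOR_RGB2GRAY),(3,3),0)
for dz,x in ((.04,.03),(.04,.06),(.04,.09),(.04,.105)):
    p=proj(c,F+Rz@np.array([x,0,dz])); v=int(round(p[1]));u=int(round(p[0])); print(x,u,v,g[v,u-14:u+14].tolist())
E
```

```text
shift cm [22.12 -4.06  6.44] roll 0 eef [0.4925 0.1671 0.2644] yaw 1.5517 j6 0.35 F [ 0.5 -0.5  0.2]
0.034473122875805416
corner [284.9 163. ]
legx end [282.4 230.5]
legy end [211.2 162.6]
side tip in [282.4 238. ]
side tip out [286.5 238. ]
long end in [158.7 163. ]
bar+ [257.2 189.7]
bar- [245.4 189.6]
0.03 284 185 [140, 144, 150, 153, 154, 154, 154, 154, 154, 154, 154, 154, 152, 146, 141, 140, 143, 144, 141, 136, 132, 131, 131, 131, 131, 131, 131, 131]
0.06 284 206 [134, 143, 150, 153, 153, 153, 153, 153, 153, 153, 153, 151, 146, 140, 140, 143, 144, 142, 137, 133, 131, 130, 130, 130, 130, 130, 131, 131]
0.09 283 225 [131, 138, 146, 151, 152, 152, 152, 152, 152, 152, 152, 151, 148, 142, 138, 139, 142, 143, 139, 135, 131, 130, 129, 129, 130, 130, 130, 130]
0.105 283 235 [145, 136, 131, 130, 130, 130, 130, 130, 130, 130, 133, 139, 145, 145, 143, 140, 129, 106, 81, 66, 62, 64, 73, 87, 100, 107, 109, 109]
```

Released. The plate edge lies within about 1 px of the square pose along its length. Next I'll take a look above the block.

Call:
play_rows:
  motion:
    - {"fingers": -0.3, "translation": [2, -0.5, 0], "roll": 1}
    - {"fingers": -0.3, "translation": [5, -1, 0], "roll": 4}
    - {"fingers": -0.3, "translation": [9, -2, 0], "roll": 7}
    - {"fingers": -0.3, "translation": [13, -3, 0], "roll": 10}
    - {"fingers": -0.3, "translation": [16, -4, 0], "roll": 14}
    - {"fingers": -0.3, "translation": [19, -5, 0], "roll": 14}
    - {"fingers": -0.3, "translation": [21.5, -5.4, 0], "roll": 14}
    - {"fingers": -0.3, "translation": [21.5, -5.4, 0], "roll": 14}
    - {"fingers": -0.3, "translation": [21.5, -5.4, 0], "roll": 14}
    - {"fingers": -0.3, "translation": [21.5, -5.4, 0], "roll": 14}
    - {"fingers": -0.3, "translation": [21.5, -5.4, 0], "roll": 14}

```text
clock: 17.35
eef_pos: [0.4434, 0.3819, 0.2647]
tool_rot: [0.794, 0.607, -0.001, 0.0]
ft_force: [1.0, -1.0, 0.5]
grip_width: 0.0553
```

```bash
python3 - <<'E'
from h import *
c=snap("wrist","11"); im=c["pixels"].astype(int)
px=proj(c,[.456,.389,.1]);print(px, im[int(px[1])-6:int(px[1])+7:3,int(px[0])-12:int(px[0])+13:6].min(2).tolist())
m=(im.min(2)>195).astype(np.uint8); m=cv2.morphologyEx(m,cv2.MORPH_CLOSE,np.ones((11,11)));n,l,s,ce=cv2.connectedComponentsWithStats(m)
for i in range(1,n):
  if s[i,4]>300:
    cnt=cv2.findContours((l==i).astype(np.uint8),0,1)[0][0];r=cv2.boxPoints(cv2.minAreaRect(cnt));P=np.array([onz(c,p,.1)for p in r]);print(s[i],np.round(P[:,:2],4).tolist(),P.mean(0),[round(np.linalg.norm(P[k]-P[k-1]),4)for k in range(4)],[round(np.arctan2(*(P[k]-P[k-1])[[1,0]]),4) for k in range(4)])
go((.456,.389,.075),1.305)
E
```

```text
[263.16698269 176.5598458 ] [[151, 151, 151, 151, 152], [150, 149, 124, 150, 150], [148, 138, 64, 149, 149], [151, 146, 84, 150, 150], [150, 150, 146, 149, 149]]
[  73  201   88   67 2615] [[0.4428, 0.15], [0.4489, 0.2525], [0.5345, 0.2371], [0.5295, 0.1268]] [0.48893419 0.1915764  0.1       ] [np.float64(0.0898), np.float64(0.1027), np.float64(0.0869), np.float64(0.1105)] [np.float64(2.8801), np.float64(1.5106), np.float64(-0.1779), np.float64(-1.616)]
shift cm [ 1.04  1.02 19.01] roll 0.02 eef [0.4436 0.3818 0.2651] yaw 1.3054 j6 0.98 F [0.3 0.1 0.4]
```

```bash
python3 - <<'E'
from h import *
c=load("wrist",11); im=cv2.GaussianBlur(c["pixels"],(3,3),0); g=im.min(2)
def rep(m):
    cnt=max(cv2.findContours(m,0,1)[0],key=cv2.contourArea);r=cv2.boxPoints(cv2.minAreaRect(cnt));P=np.array([onz(c,p,.1)for p in r]);print(np.round(r,1).tolist(),P.mean(0),[round(float(np.linalg.norm(P[k]-P[k-1])),4)for k in range(4)],[round(float(np.arctan2(*(P[k]-P[k-1])[[1,0]])),4) for k in range(4)])
f=np.zeros((386,514),np.uint8); cv2.floodFill(im.copy(),f,(251,177),1,(5,)*3,(5,)*3,4|(1<<8)|cv2.FLOODFILL_MASK_ONLY)
m=f[1:-1,1:-1]; print(m.sum()); rep(m)
w=g[130:235,210:320]; n,l,s,ce=cv2.connectedComponentsWithStats((w<100).astype(np.uint8))
for i in range(1,n):
  if s[i,4]<400: print(s[i,2:],np.round(ce[i]+[210,130],1),np.round(onz(c,ce[i]+[210,130],.1),4))
for v in (150,165,190): print(v,g[v,220:310:2].tolist())
E
```

```text
70436
[[-0.0, 0.0], [339.0, 0.0], [339.0, 351.0], [0.0, 351.0]] [0.46261121 0.27208044 0.1       ] [0.4432, 0.3311, 0.4303, 0.4744] [2.6321, 1.3054, -0.1812, -1.8335]
[ 9  9 67] [262.  154.1] [0.4305 0.3943 0.1   ]
[ 6  6 32] [261.5 176.5] [0.4554 0.3872 0.1   ]
[ 9  8 59] [260.9 198.5] [0.481  0.3797 0.1   ]
[ 6  3 14] [311.  233.2] [0.5402 0.4273 0.1   ]
150 [123, 123, 124, 124, 124, 125, 125, 125, 125, 125, 125, 125, 127, 141, 151, 152, 152, 152, 149, 130, 104, 93, 100, 129, 150, 155, 166, 185, 201, 181, 137, 136, 149, 164, 174, 176, 177, 177, 177, 178, 177, 177, 176, 176, 176]
165 [124, 125, 124, 124, 124, 124, 123, 123, 124, 124, 124, 124, 125, 138, 148, 148, 148, 148, 148, 148, 148, 148, 148, 148, 148, 148, 148, 148, 147, 135, 125, 124, 124, 124, 124, 124, 124, 125, 125, 125, 125, 125, 125, 135, 152]
190 [176, 177, 177, 177, 178, 178, 178, 175, 163, 148, 138, 130, 129, 142, 149, 149, 149, 149, 149, 149, 149, 149, 148, 148, 148, 149, 148, 148, 141, 125, 121, 121, 121, 121, 121, 120, 121, 121, 121, 121, 122, 123, 123, 123, 123]
```

The hole centres give the block's middle at (0.4555, 0.3872) and yaw -0.28. I'll grasp the block across its 36 mm width.

Call:
play_rows:
  motion:
    - {"fingers": -0.4, "translation": [0.5, 0.5, 3], "roll": 0.8}
    - {"fingers": -0.4, "translation": [0.83, 1.0, 6], "roll": 0.8}
    - {"fingers": -0.4, "translation": [0.83, 1.0, 9], "roll": 0.8}
    - {"fingers": -0.4, "translation": [0.83, 1.0, 12], "roll": 0.8}
    - {"fingers": -0.4, "translation": [0.83, 1.0, 14.5], "roll": 0.8}
    - {"fingers": -0.4, "translation": [0.83, 1.0, 16.5], "roll": 0.8}
    - {"fingers": -0.4, "translation": [0.83, 1.0, 18], "roll": 0.8}
    - {"fingers": -0.4, "translation": [0.83, 1.0, 19.2], "roll": 0.8}
    - {"fingers": -0.4, "translation": [0.83, 1.0, 19.2], "roll": 0.8}
    - {"fingers": -0.1, "translation": [0.83, 1.0, 19.2], "roll": 0.8}
    - {"fingers": 0.2, "translation": [0.83, 1.0, 19.2], "roll": 0.8}
    - {"fingers": 1, "translation": [0.83, 1.0, 19.2], "roll": 0.8}
    - {"fingers": 1, "translation": [0.83, 1.0, 19.2], "roll": 0.8}
    - {"fingers": 1, "translation": [0.83, 1.0, 19.2], "roll": 0.8}
    - {"fingers": 1, "translation": [0.83, 1.0, 18.7], "roll": 0.8}
    - {"fingers": 1, "translation": [0.83, 1.0, 17], "roll": 0.8}
    - {"fingers": 1, "translation": [0.83, 1.0, 14], "roll": 0.8}
    - {"fingers": 1, "translation": [0.83, 1.0, 12], "roll": 0.8}
    - {"fingers": 1, "translation": [0.83, 1.0, 12], "roll": 0.8}

```text
clock: 18.98
eef_pos: [0.4566, 0.3907, 0.1496]
tool_rot: [0.798, 0.603, 0.004, -0.001]
ft_force: [2.1, 0.6, -5.6]
grip_width: 0.0335
```

```bash
python3 - <<'E'
from h import *
a=-.0242;Rz=Ro.from_euler("z",a).as_matrix();F=np.array([.5013,.209,0])
t=F+Rz@np.array([.055,.006+.018+.02,0]); print(t); go((t[0],t[1],.12),np.pi/2+a)
c=snap("wrist","12"); w=c["pixels"].min(2); px=proj(c,list(tool()[0][:2])+[tool()[0][2]+.022]); print(px)
print(tool()[2]["grip_width"])
E
```

```text
[0.55734859 0.25165625 0.        ]
shift cm [-10.63  13.48   2.93] roll -14.49 eef [0.4566 0.3907 0.1496] yaw 1.2937 j6 0.98 F [ 2.1  0.6 -5.6]
[252.99753824 242.16509685]
0.033597260879713035
```

Call:
play_rows:
  motion:
    - {"fingers": 1, "translation": [-1, 1.5, 0], "roll": -1}
    - {"fingers": 1, "translation": [-2.5, 4, 0], "roll": -4}
    - {"fingers": 1, "translation": [-4.5, 6.5, 0], "roll": -7}
    - {"fingers": 1, "translation": [-6.5, 9, 0], "roll": -10}
    - {"fingers": 1, "translation": [-8.5, 11.5, 0], "roll": -13}
    - {"fingers": 1, "translation": [-10, 13, 0], "roll": -14.5}
    - {"fingers": 1, "translation": [-10.6, 13.5, 1], "roll": -14.5}
    - {"fingers": 1, "translation": [-10.6, 13.5, 3], "roll": -14.5}
    - {"fingers": 1, "translation": [-10.6, 13.5, 5], "roll": -14.5}
    - {"fingers": 1, "translation": [-10.6, 13.5, 6.5], "roll": -14.5}
    - {"fingers": 1, "translation": [-10.6, 13.5, 7], "roll": -14.5}
    - {"fingers": 1, "translation": [-10.6, 13.5, 7], "roll": -14.5}
    - {"fingers": 1, "translation": [-10.6, 13.5, 7], "roll": -14.5}

```text
clock: 20.12
eef_pos: [0.5543, 0.2489, 0.0737]
tool_rot: [0.716, 0.698, -0.002, -0.0]
ft_force: [0.9, -1.8, -3.3]
grip_width: 0.0336
```

```bash
python3 - <<'E'
from h import *
go((.5573,.2517,.0735),np.pi/2-.0242); print(tool()[2]["ft_torque"],tool()[2]["tool_rot"])
c=snap("wrist","13"); g=cv2.GaussianBlur(cv2.cvtColor(c["pixels"],cv2.COLOR_RGB2GRAY),(3,3),0)
F=np.array([.5013,.209,0]);Rz=Ro.from_euler("z",-.0242).as_matrix()
for x in (.02,.03,.04):
    a=proj(c,F+Rz@[x,.006,.04]);b=proj(c,F+Rz@[x,.026,.1]);print(x,a,b)
    v=int(a[1]);print(g[v,150:330:3].tolist())
    v=int(b[1]);print(v,g[v,150:330:3].tolist())
E
```

```text
shift cm [0.29 0.29 0.02] roll -0.03 eef [0.5543 0.2489 0.0737] yaw 1.5461 j6 0.45 F [ 0.9 -1.8 -3.3]
[-0.54282599 -0.06326096 -0.02982751] [ 7.15786061e-01  6.98317494e-01 -1.72248220e-03 -1.59775907e-04]
0.02 [202.83537351 164.39487869] [223.18181586 189.93159848]
[120, 161, 202, 221, 221, 221, 198, 163, 161, 162, 161, 161, 161, 161, 159, 153, 152, 144, 108, 104, 110, 132, 134, 132, 124, 123, 122, 122, 123, 122, 122, 122, 122, 123, 122, 122, 122, 122, 122, 122, 123, 123, 123, 123, 123, 123, 130, 135, 136, 136, 136, 137, 137, 138, 138, 159, 193, 194, 194, 195]
189 [109, 120, 156, 161, 204, 220, 220, 222, 222, 222, 219, 196, 163, 162, 161, 157, 153, 152, 127, 105, 106, 127, 145, 159, 159, 159, 159, 159, 159, 159, 159, 159, 152, 129, 105, 105, 126, 150, 158, 159, 159, 159, 159, 159, 159, 159, 159, 149, 135, 134, 135, 135, 135, 135, 135, 135, 136, 141, 177, 190]
0.03 [203.55515315 178.56103529] [223.78489135 209.15824913]
[111, 136, 159, 182, 219, 220, 220, 222, 193, 164, 162, 161, 161, 161, 161, 155, 153, 151, 117, 105, 107, 131, 148, 160, 159, 159, 159, 159, 159, 159, 159, 159, 159, 
[... 395 characters left out ...]
136, 136, 136, 136, 137, 137, 137, 138]
0.04 [204.25492838 192.33348038] [224.36475223 227.64479479]
[108, 116, 156, 162, 204, 222, 222, 222, 222, 222, 222, 212, 176, 162, 161, 158, 153, 153, 129, 106, 106, 128, 146, 161, 161, 161, 161, 161, 161, 161, 161, 150, 95, 66, 61, 60, 64, 88, 145, 160, 160, 160, 160, 160, 160, 161, 161, 149, 134, 134, 134, 134, 135, 135, 135, 136, 135, 137, 168, 190]
227 [172, 191, 190, 189, 189, 189, 189, 190, 210, 221, 218, 170, 158, 159, 159, 159, 155, 152, 149, 115, 104, 109, 133, 155, 159, 158, 158, 158, 158, 158, 158, 158, 157, 157, 158, 157, 157, 157, 157, 157, 157, 157, 157, 157, 157, 157, 155, 135, 131, 132, 133, 134, 134, 134, 135, 135, 135, 135, 135, 135]
```

The block is parallel to the side, with a gap of about 16.5 mm. I'll close it slowly.

Call:
play_rows:
  motion:
    - {"fingers": 1, "translation": [-0.3, 0.3, 0], "roll": 0}
    - {"fingers": 1, "translation": [-0.6, 0.3, 0], "roll": 0}
    - {"fingers": 1, "translation": [-0.9, 0.3, 0], "roll": 0}
    - {"fingers": 1, "translation": [-1.1, 0.3, 0], "roll": 0}
    - {"fingers": 1, "translation": [-1.2, 0.3, 0], "roll": 0}
    - {"fingers": 1, "translation": [-1.2, 0.3, 0.1], "roll": 0}
    - {"fingers": 1, "translation": [-1.2, 0.3, 0.1], "roll": 0}

```text
clock: 20.75
eef_pos: [0.5584, 0.2373, 0.0742]
tool_rot: [0.716, 0.698, -0.0, -0.0]
ft_force: [0.9, 0.0, -7.1]
grip_width: 0.0334
```

Call:
play_rows:
  motion:
    - {"fingers": 1, "translation": [-0.1, 0, 0], "roll": 0}
    - {"fingers": 1, "translation": [-0.2, 0, 0], "roll": 0}
    - {"fingers": 1, "translation": [-0.3, 0, 0], "roll": 0}
    - {"fingers": 1, "translation": [-0.3, 0, 0], "roll": 0}

```text
clock: 21.08
eef_pos: [0.5584, 0.2344, 0.0745]
tool_rot: [0.716, 0.698, -0.0, 0.0]
ft_force: [-0.1, -0.2, -6.2]
grip_width: 0.0331
```

Call:
play_rows:
  motion:
    - {"fingers": 1, "translation": [0, 0, 0.1], "roll": 0}
    - {"fingers": 1, "translation": [0, 0, 0.2], "roll": 0}
    - {"fingers": 1, "translation": [0, 0, 0.2], "roll": 0}

```text
clock: 21.33
eef_pos: [0.5586, 0.2348, 0.074]
tool_rot: [0.716, 0.698, 0.001, 0.0]
ft_force: [-4.2, -0.5, 2.7]
grip_width: 0.0335
```

Call:
play_rows:
  motion:
    - {"fingers": 1, "translation": [-0.1, 0, 0], "roll": 0}
    - {"fingers": 1, "translation": [-0.15, 0, 0], "roll": 0}
    - {"fingers": 1, "translation": [-0.15, 0, 0], "roll": 0}
    - {"fingers": 1, "translation": [-0.15, 0, 0], "roll": 0}

```text
clock: 21.67
eef_pos: [0.5587, 0.2343, 0.0741]
tool_rot: [0.715, 0.699, 0.001, -0.0]
ft_force: [-3.8, 0.3, 5.3]
grip_width: 0.0335
```

Call:
play_rows:
  motion:
    - {"fingers": 1, "translation": [0, 0, -0.1], "roll": 0}
    - {"fingers": 1, "translation": [-0.05, 0, -0.1], "roll": 0}
    - {"fingers": 1, "translation": [-0.1, 0, -0.1], "roll": 0}
    - {"fingers": 1, "translation": [-0.1, 0, -0.1], "roll": 0}

```text
clock: 22.0
eef_pos: [0.5587, 0.2334, 0.0741]
tool_rot: [0.715, 0.699, 0.001, -0.001]
ft_force: [-2.8, 3.9, 3.3]
grip_width: 0.0336
```

Call:
play_rows:
  motion:
    - {"fingers": 1, "translation": [-0.05, 0, 0], "roll": 0}
    - {"fingers": 1, "translation": [-0.1, 0, 0], "roll": 0}
    - {"fingers": 1, "translation": [-0.1, 0, 0], "roll": 0}

```text
clock: 22.25
eef_pos: [0.5588, 0.2317, 0.0738]
tool_rot: [0.716, 0.699, 0.001, -0.0]
ft_force: [-1.8, 4.0, 2.5]
grip_width: 0.0335
```

Call:
play_rows:
  motion:
    - {"fingers": 1, "translation": [-0.05, 0, 0], "roll": 0}
    - {"fingers": 1, "translation": [-0.1, 0, 0], "roll": 0}
    - {"fingers": 1, "translation": [-0.1, 0, 0], "roll": 0}

```text
clock: 22.5
eef_pos: [0.5587, 0.2311, 0.0738]
tool_rot: [0.715, 0.699, 0.001, -0.0]
ft_force: [-1.6, 5.8, 1.5]
grip_width: 0.0336
```

Call:
play_rows:
  motion:
    - {"fingers": 1, "translation": [-0.03, 0, 0], "roll": 0}
    - {"fingers": 1, "translation": [-0.05, 0, 0], "roll": 0}
    - {"fingers": 1, "translation": [-0.05, 0, 0], "roll": 0}

```text
clock: 22.75
eef_pos: [0.5588, 0.2309, 0.0738]
tool_rot: [0.715, 0.699, 0.001, -0.001]
ft_force: [-1.3, 6.2, 1.8]
grip_width: 0.0334
```

Call:
play_rows:
  motion:
    - {"fingers": 1, "translation": [-0.05, 0, 0], "roll": 0}
    - {"fingers": 1, "translation": [-0.1, 0, 0], "roll": 0}
    - {"fingers": 1, "translation": [-0.1, 0, 0], "roll": 0}

```text
clock: 23.0
eef_pos: [0.5588, 0.2304, 0.0739]
tool_rot: [0.715, 0.699, 0.002, -0.001]
ft_force: [-2.0, 7.6, 1.5]
grip_width: 0.0334
```

```bash
python3 - <<'E'
from h import *
go((.5573,.232,.0735),np.pi/2-.0242)
c=snap("wrist","14"); g=cv2.GaussianBlur(cv2.cvtColor(c["pixels"],cv2.COLOR_RGB2GRAY),(3,3),0)
F=np.array([.5013,.209,0]);Rz=Ro.from_euler("z",-.0242).as_matrix()
for x in (.03,.05): print("block face top pred",proj(c,F+Rz@[x,.006,.1]), "plate outer",proj(c,F+Rz@[x,.006,.04]),"inner",proj(c,F+Rz@[x,0,.04]))
for x in (.0,.005,.01,.02,.03,.04):
    a=proj(c,F+Rz@[x,.006,.04]);v=int(a[1]);print(x,np.round(a),"u0=180",g[v,180:270:2].tolist())
E
```

```text
shift cm [ 0.16 -0.15  0.04] roll 0.05 eef [0.5588 0.2304 0.0739] yaw 1.5475 j6 0.41 F [-2.   7.6  1.5]
block face top pred [220.61598616 200.08863843] plate outer [229.67161701 171.55841485] inner [220.94381806 171.55610016]
block face top pred [221.84556053 236.99769827] plate outer [230.30935343 199.09091103] inner [221.82541757 199.09162234]
0.0 [229. 127.] u0=180 [157, 157, 157, 157, 156, 156, 156, 156, 156, 156, 156, 156, 156, 156, 156, 156, 156, 156, 154, 136, 98, 87, 87, 87, 87, 86, 90, 116, 133, 135, 135, 135, 135, 135, 135, 135, 134, 135, 135, 135, 134, 135, 135, 135, 135]
0.005 [229. 135.] u0=180 [160, 160, 160, 160, 160, 160, 160, 160, 160, 160, 160, 160, 160, 160, 160, 160, 160, 159, 159, 158, 152, 145, 137, 133, 120, 105, 117, 131, 134, 133, 133, 133, 133, 133, 133, 133, 133, 133, 133, 133, 133, 133, 133, 132, 133]
0.01 [229. 142.] u0=180 [161, 161, 161, 161, 160, 160, 160, 160, 160, 160, 161, 160, 160, 160, 160, 160, 160, 160, 160, 158, 154, 153, 153, 151, 132, 108, 114, 126, 128, 128, 128, 128, 128, 128, 128, 128, 128, 128, 128, 128, 128, 128, 128, 128, 128]
0.02 [229. 157.] u0=180 [161, 161, 161, 161, 160, 160, 161, 161, 161, 161, 161, 161, 161, 161, 161, 161, 161, 161, 161, 161, 156, 152, 143, 129, 124, 124, 124, 124, 123, 123, 123, 123, 123, 123, 123, 123, 123, 123, 123, 123, 123, 123, 123, 123, 123]
0.03 [230. 172.] u0=180 [162, 187, 214, 210, 184, 162, 160, 160, 161, 161, 161, 161, 161, 161, 161, 161, 161, 160, 152, 139, 135, 135, 135, 134, 133, 133, 133, 133, 132, 132, 132, 132, 132, 132, 132, 132, 132, 131, 131, 131, 131, 131, 131, 131, 131]
0.04 [230. 186.] u0=180 [161, 168, 204, 222, 223, 223, 223, 219, 190, 163, 161, 161, 161, 161, 161, 161, 161, 161, 162, 163, 162, 162, 162, 162, 162, 162, 162, 162, 162, 162, 162, 161, 162, 162, 162, 161, 161, 161, 162, 161, 162, 162, 161, 161, 162]
```

```bash
python3 - <<'E'
from h import *
c=load("wrist",14); g=cv2.GaussianBlur(cv2.cvtColor(c["pixels"],cv2.COLOR_RGB2GRAY),(3,3),0)
for v in (178,186,192,200,215,230): print(v,"u0=205",g[v,205:300].tolist()[:40],"right",g[v,280:310].tolist())
E
```

```text
178 u0=205 [161, 161, 161, 161, 161, 161, 161, 161, 161, 161, 161, 161, 161, 161, 161, 161, 161, 161, 161, 161, 161, 160, 161, 161, 161, 161, 161, 161, 160, 160, 160, 160, 160, 160, 160, 160, 160, 160, 160, 160] right [160, 160, 160, 160, 160, 160, 160, 160, 160, 160, 158, 153, 146, 140, 138, 138, 138, 138, 138, 138, 138, 138, 138, 138, 138, 138, 138, 138, 138, 138]
186 u0=205 [161, 161, 161, 161, 161, 161, 161, 161, 161, 161, 161, 161, 162, 162, 162, 162, 162, 162, 162, 162, 162, 162, 162, 162, 162, 162, 162, 162, 162, 162, 161, 161, 162, 161, 161, 161, 161, 161, 161, 161] right [161, 161, 161, 161, 161, 161, 162, 162, 162, 161, 157, 150, 142, 137, 135, 135, 135, 135, 135, 135, 135, 135, 135, 135, 135, 135, 135, 135, 135, 135]
192 u0=205 [160, 161, 161, 161, 160, 160, 161, 160, 161, 161, 161, 161, 162, 162, 162, 162, 162, 162, 162, 162, 162, 162, 162, 162, 162, 162, 162, 162, 162, 162, 162, 162, 162, 162, 162, 162, 161, 158, 150, 135] right [161, 161, 161, 161, 161, 161, 161, 161, 161, 160, 155, 148, 140, 136, 135, 135, 135, 135, 135, 135, 135, 135, 135, 135, 136, 136, 136, 136, 136
[... 406 characters left out ...]
60, 160, 160, 160, 160, 160, 160, 160, 160, 159, 159, 159, 159, 159, 159, 159, 159, 159, 159, 159, 159, 159, 159, 159, 159, 159, 159, 159, 159, 159, 159, 159, 159, 159, 159, 159] right [158, 158, 158, 158, 158, 158, 158, 158, 157, 154, 148, 141, 138, 136, 136, 136, 136, 136, 136, 136, 136, 136, 136, 136, 137, 137, 137, 136, 136, 136]
230 u0=205 [88, 76, 83, 95, 104, 107, 107, 107, 107, 107, 107, 107, 109, 116, 126, 139, 150, 157, 160, 160, 160, 160, 160, 160, 160, 160, 160, 160, 160, 160, 160, 160, 160, 160, 160, 161, 160, 160, 160, 161] right [160, 160, 160, 160, 160, 159, 156, 151, 142, 130, 119, 114, 114, 115, 115, 115, 115, 116, 117, 120, 126, 132, 135, 136, 136, 136, 136, 136, 136, 136]
```

The block's front edge and the plate edge agree with contact: both are offset about 1 px, and no dark stripe shows between them. I'll relax, release and retreat straight up.

Call:
play_rows:
  motion:
    - {"fingers": 1, "translation": [0.1, 0, 0], "roll": 0}
    - {"fingers": 1, "translation": [0.2, 0, 0], "roll": 0}
    - {"fingers": 1, "translation": [0.2, 0, 0], "roll": 0}
    - {"fingers": 0.1, "translation": [0.2, 0, 0], "roll": 0}
    - {"fingers": -0.05, "translation": [0.2, 0, 0], "roll": 0}
    - {"fingers": -0.1, "translation": [0.2, 0, 0], "roll": 0}
    - {"fingers": -0.1, "translation": [0.2, 0, 0], "roll": 0}
    - {"fingers": -0.1, "translation": [0.2, 0, 0], "roll": 0}
    - {"fingers": -0.1, "translation": [0.2, 0, -1], "roll": 0}
    - {"fingers": -0.1, "translation": [0.2, 0, -3], "roll": 0}
    - {"fingers": -0.1, "translation": [0.2, 0, -6], "roll": 0}
    - {"fingers": -0.1, "translation": [0.2, 0, -9], "roll": 0}
    - {"fingers": -0.1, "translation": [0.2, -2, -12], "roll": 0}
    - {"fingers": -0.1, "translation": [0.2, -4, -15], "roll": 0}
    - {"fingers": -0.1, "translation": [0.2, -6, -18], "roll": 0}
    - {"fingers": -0.1, "translation": [0.2, -8, -20], "roll": 0}
    - {"fingers": -0.1, "translation": [0.2, -8, -20], "roll": 0}
    - {"fingers": -0.1, "translation": [0.2, -8, -20], "roll": 0}
    - {"fingers": -0.1, "translation": [0.2, -8, -20], "roll": 0}

```text
clock: 24.63
eef_pos: [0.4785, 0.2324, 0.2735]
tool_rot: [0.716, 0.698, 0.0, 0.0]
ft_force: [-0.2, -0.4, -0.4]
grip_width: 0.0469
```

```bash
python3 - <<'E'
from h import *
go((.5,.2,.2))
c=snap("wrist","15",crop=(200,120,360,240)); g=cv2.GaussianBlur(cv2.cvtColor(c["pixels"],cv2.COLOR_RGB2GRAY),(3,3),0)
F=np.array([.5013,.2083,0]);Rz=Ro.from_euler("z",-.0242).as_matrix()
P=lambda *p:np.round(proj(c,F+Rz@np.array(p)),1).tolist()
print("block top corners pred",P(.015,.006,.1),P(.015,.042,.1),P(.095,.042,.1),P(.095,.006,.1))
for x in (-.003,.003,.008,.012,.02,.05,.08,.1,.105,.108):
    a=proj(c,F+Rz@[x,0,.038]);b=proj(c,F+Rz@[x,.006,.04]);v=int(round(a[1]));print(x,v,"leg|plate",round(a[0],1),"plate out",round(b[0],1),"u0=225",g[v,225:300].tolist()[::1][:60])
m=g[120:240]; 
for y in (-.09,-.07,-.05,-.02,-.01):
    a=proj(c,F+Rz@[0,y,.038]);u=int(round(a[0]));v=int(a[1]);print("long",y,u,round(a[1],1),"v0",v-8,g[v-8:v+9,u].tolist())
E
```

```text
shift cm [-3.18  2.22  7.35] roll 0 eef [0.4785 0.2324 0.2735] yaw 1.5463 j6 0.48 F [-0.2 -0.4 -0.4]
block top corners pred [239.5, 197.2] [269.4, 197.2] [268.4, 256.3] [240.4, 256.3]
-0.003 171 leg|plate 237.1 plate out 241.3 u0=225 [202, 202, 202, 202, 201, 200, 195, 185, 169, 155, 146, 140, 130, 118, 106, 97, 91, 88, 93, 106, 119, 125, 127, 127, 127, 127, 127, 127, 127, 126, 126, 126, 126, 127, 127, 126, 126, 126, 126, 126, 126, 125, 126, 126, 125, 126, 126, 126, 125, 125, 126, 126, 126, 125, 125, 126, 126, 126, 126, 126]
0.003 175 leg|plate 237.1 plate out 241.4 u0=225 [211, 210, 208, 205, 201, 194, 182, 172, 166, 161, 155, 147, 135, 121, 109, 102, 100, 103, 111, 120, 125, 126, 126, 126, 126, 126, 126, 126, 126, 126, 126, 126, 126, 126, 126, 126, 125, 125, 125, 125, 125, 125, 125, 126, 126, 126, 126, 127, 127, 126, 126, 126, 127, 127, 127, 127, 127, 127, 127, 127]
0.008 178 leg|plate 237.2 plate out 241.4 u0=225 [196, 185, 174, 164, 158, 155, 153, 152, 151, 151, 151, 150, 147, 144, 142, 138, 132, 123, 119, 118, 119, 119, 119, 118, 118, 118, 118, 118, 118, 118, 117, 117, 117, 117,
[... 2433 characters left out ...]
 169, 167, 159, 154, 152, 151, 151, 151, 151, 154, 162, 173, 181, 184, 185, 185, 185, 185, 185, 185, 185, 185, 185, 186, 185, 185]
long -0.09 173 172.9 v0 164 [160, 140, 131, 136, 154, 177, 194, 202, 206, 209, 211, 213, 213, 213, 213, 213, 213]
long -0.07 187 172.9 v0 164 [160, 140, 131, 136, 154, 178, 195, 203, 206, 209, 210, 206, 194, 176, 160, 155, 163]
long -0.05 201 172.9 v0 164 [160, 140, 131, 136, 154, 178, 195, 202, 206, 209, 211, 212, 212, 212, 212, 213, 212]
long -0.02 223 172.9 v0 164 [153, 134, 128, 134, 154, 178, 195, 202, 205, 208, 210, 211, 212, 211, 210, 209, 209]
long -0.01 230 172.9 v0 164 [147, 131, 124, 129, 146, 170, 189, 200, 204, 205, 202, 194, 180, 165, 155, 152, 152]
```

The viewer limit is reached, so I'll check the block's yaw and distance numerically from its hole centres, and from the square's own edges.

```bash
python3 - <<'E'
from h import *
c=load("wrist",15); g=cv2.GaussianBlur(cv2.cvtColor(c["pixels"],cv2.COLOR_RGB2GRAY),(3,3),0)
F=np.array([.5013,.209,0]);Rz=Ro.from_euler("z",-.0242).as_matrix()
n,l,s,ce=cv2.connectedComponentsWithStats((g[185:262,225:285]<105).astype(np.uint8))
H=[]
for i in range(1,n):
    p=ce[i]+[225,185];q=onz(c,p,.1);print(s[i,2:],np.round(p,1),"frame xy",np.round(Rz.T@(q-F),4))
# square holes at z=.036
n,l,s,ce=cv2.connectedComponentsWithStats((g[165:262,165:238]<110).astype(np.uint8))
for i in range(1,n):
    p=ce[i]+[165,165];q=onz(c,p,.036);print("sq",s[i,2:],np.round(p,1),"frame xy",np.round(Rz.T@(q-F),4))
w=load("wrist",10);g=cv2.GaussianBlur(cv2.cvtColor(w["pixels"],cv2.COLOR_RGB2GRAY),(3,3),0)
n,l,s,ce=cv2.connectedComponentsWithStats((g[160:250,200:290]<105).astype(np.uint8))
for i in range(1,n):
    p=ce[i]+[200,160];q=onz(w,p,.036);print("sq before",s[i,2:],np.round(p,1),"frame xy",np.round(Rz.T@(q-F),4))
E
```

```text
[ 8  8 54] [255.5 208.1] frame xy [0.0291 0.0246 0.1   ]
[3 3 7] [232.  222.3] frame xy [ 0.0478 -0.0045  0.1   ]
[ 5  6 22] [255.7 227.5] frame xy [0.0548 0.0249 0.1   ]
[ 6  6 29] [255.3 246.4] frame xy [0.081  0.0245 0.1   ]
sq [3 3 9] [184. 179.] frame xy [ 0.0094 -0.0758  0.036 ]
sq [ 4  3 10] [208.8 179. ] frame xy [ 0.0094 -0.0408  0.036 ]
sq [  6  31 106] [209.4 207. ] frame xy [ 0.0514 -0.0419  0.036 ]
sq [3 3 9] [232. 222.] frame xy [ 0.0749 -0.0096  0.036 ]
sq [ 40  31 821] [192.7 249.7] frame xy [ 0.1204 -0.0702  0.036 ]
sq before [ 4  5 16] [287.8 163.2] frame xy [0.0002 0.004  0.036 ]
sq before [ 5  6 26] [255.  169.5] frame xy [ 0.0092 -0.0405  0.036 ]
sq before [3 3 7] [229.  169.3] frame xy [ 0.0091 -0.076   0.036 ]
sq before [ 6  6 25] [276.4 214.6] frame xy [ 0.0751 -0.0094  0.036 ]
sq before [ 3 21 62] [288.  239.2] frame xy [0.1138 0.0088 0.036 ]
sq before [ 11  19 147] [216.4 241.3] frame xy [ 0.1178 -0.0966  0.036 ]
sq before [ 4 10 33] [201.2 243.9] frame xy [ 0.1222 -0.1191  0.036 ]
```

```bash
python3 - <<'E'
from h import *
F=np.array([.5013,.209,0]);Rz=Ro.from_euler("z",-.0242).as_matrix()
for t in ("13","14"):
    c=load("wrist",t); g=cv2.GaussianBlur(cv2.cvtColor(c["pixels"],cv2.COLOR_RGB2GRAY),(3,3),0)
    n,l,s,ce=cv2.connectedComponentsWithStats((g[120:245,150:300]<105).astype(np.uint8))
    for i in range(1,n):
        if 20<s[i,4]<500: p=ce[i]+[150,120];print(t,s[i,2:],np.round(p,1),"z.1",np.round(Rz.T@(onz(c,p,.1)-F),4),"z.036",np.round(Rz.T@(onz(c,p,.036)-F),4))
# gap in high view: profile plate->block near face at foot, average of rows
c=load("wrist",15)
for v in (179,182,185,188): print(v,c["pixels"][v,232:250].tolist())
E
```

```text
13 [ 21  55 398] [204.  140.4] z.1 [-0.004   0.0178  0.1   ] z.036 [0.0042 0.0069 0.036 ]
13 [ 24  23 421] [253.7 200.3] z.1 [0.0253 0.0409 0.1   ] z.036 [0.0473 0.0408 0.036 ]
13 [ 11  11 100] [186.9 235.9] z.1 [0.0446 0.0067 0.1   ] z.036 [ 0.0755 -0.0094  0.036 ]
13 [ 8 14 84] [217.1 238.6] z.1 [0.0461 0.0221 0.1   ] z.036 [0.0777 0.0132 0.036 ]
13 [ 9 14 85] [290.4 238.6] z.1 [0.0461 0.0597 0.1   ] z.036 [0.0777 0.0683 0.036 ]
13 [13  6 58] [198.9 241.8] z.1 [0.048  0.0127 0.1   ] z.036 [ 0.0804 -0.0006  0.036 ]
13 [14  4 42] [253.5 242.8] z.1 [0.0485 0.0408 0.1   ] z.036 [0.0812 0.0406 0.036 ]
14 [ 16  14 163] [227.3 125.8] z.1 [-0.0059  0.0102  0.1   ] z.036 [-0.0006  0.0048  0.036 ]
14 [ 12  13 124] [160.4 140. ] z.1 [ 0.0006 -0.021   0.1   ] z.036 [ 0.009  -0.0409  0.036 ]
14 [ 24  23 419] [253.6 200.3] z.1 [0.0301 0.0222 0.1   ] z.036 [0.0523 0.0225 0.036 ]
14 [12  9 64] [209.5 227.8] z.1 [ 0.0449 -0.0001  0.1   ] z.036 [ 0.0739 -0.0103  0.036 ]
14 [ 8 18 73] [152.2 235.2] z.1 [ 0.049  -0.0295  0.1   ] z.036 [ 0.0799 -0.0534  0.036 ]
14 [ 8 14 85] [217.1 238.5] z.1 [0.0508 0
[... 847 characters left out ...]
117, 116], [118, 117, 115], [118, 117, 115], [118, 117, 115], [119, 117, 115]]
185 [[155, 152, 149], [154, 152, 149], [154, 151, 149], [154, 152, 149], [152, 151, 148], [150, 150, 147], [144, 148, 144], [141, 147, 143], [140, 146, 143], [135, 140, 137], [124, 127, 124], [120, 119, 117], [120, 118, 116], [120, 118, 116], [119, 118, 116], [120, 118, 116], [119, 117, 115], [119, 117, 115]]
188 [[154, 152, 149], [154, 152, 149], [155, 152, 150], [154, 152, 149], [154, 151, 149], [150, 150, 147], [145, 148, 145], [141, 147, 143], [140, 146, 142], [136, 141, 137], [128, 129, 127], [122, 121, 119], [121, 119, 117], [119, 117, 115], [120, 118, 116], [120, 118, 116], [119, 117, 115], [120, 118, 115]]
```

The square hasn't moved: its hole centres match to 0.3 mm. The block's centre reads 24.7 mm off the corner line, against 24 mm for contact, and it read 22.2 mm while pressed. It may have come back a millimetre on release, so I'll nudge it home with closed fingertips low on its outer face.

Call:
play_rows:
  motion:
    - {"fingers": 0.5, "translation": [1, 1, 0], "roll": -7}
    - {"fingers": 1, "translation": [2, 3, 0], "roll": -14}
    - {"fingers": 1, "translation": [3, 5, 0], "roll": -21}
    - {"fingers": 1, "translation": [4, 6, 0], "roll": -28}
    - {"fingers": 1, "translation": [5.5, 7.8, 0], "roll": -35}
    - {"fingers": 1, "translation": [5.5, 7.8, 0], "roll": -42}
    - {"fingers": 1, "translation": [5.5, 7.8, 0], "roll": -49}
    - {"fingers": 1, "translation": [5.5, 7.8, 0], "roll": -56}
    - {"fingers": 1, "translation": [5.5, 7.8, 0], "roll": -63}
    - {"fingers": 1, "translation": [5.5, 7.8, 0], "roll": -70}
    - {"fingers": 1, "translation": [5.5, 7.8, 0], "roll": -77}
    - {"fingers": 1, "translation": [5.5, 7.8, 0], "roll": -84}
    - {"fingers": 1, "translation": [5.5, 7.8, 0], "roll": -90}
    - {"fingers": 1, "translation": [5.5, 7.8, 0], "roll": -90}
    - {"fingers": 1, "translation": [5.5, 7.8, 0], "roll": -90}
    - {"fingers": 1, "translation": [5.5, 7.8, 0], "roll": -90}

```text
clock: 26.02
eef_pos: [0.5578, 0.2853, 0.2721]
tool_rot: [0.014, 1.0, -0.001, -0.001]
ft_force: [0.0, -1.2, 0.3]
grip_width: 0.0003
```

```bash
python3 - <<'E'
from h import *
go((.558,.2857,.052),-.0242)
c=snap("wrist","16"); print(np.round(proj(c,[.558,.234,.1]),0),np.round(proj(c,[.558,.252,.1]),0))
g=cv2.GaussianBlur(cv2.cvtColor(c["pixels"],cv2.COLOR_RGB2GRAY),(3,3),0)
F=np.array([.5013,.209,0]);Rz=Ro.from_euler("z",-.0242).as_matrix()
p=np.round(proj(c,[.558,.234,.1])).astype(int);u0,v0=max(p[0]-60,0),max(p[1]-40,0)
n,l,s,ce=cv2.connectedComponentsWithStats((g[v0:p[1]+40,u0:p[0]+60]<105).astype(np.uint8))
for i in range(1,n):
    if s[i,4]<150: q=ce[i]+[u0,v0];print(s[i,2:],np.round(q,1),np.round(Rz.T@(onz(c,q,.1)-F),4),np.round(Rz.T@(onz(c,q,.036)-F),4))
E
```

```text
shift cm [-0.06  0.07 22.01] roll -0.17 eef [0.5578 0.2853 0.2721] yaw 3.1145 j6 -1.07 F [ 0.  -1.2  0.3]
[252. 122.] [252. 138.]
[2 2 4] [237.5  89.5] [ 0.0711 -0.0075  0.1   ] [ 0.0743 -0.0096  0.036 ]
[ 4  4 13] [295.8 100.8] [0.0077 0.0043 0.1   ] [-0.0013  0.0045  0.036 ]
[ 6  7 31] [229.5 119.9] [0.0806 0.0245 0.1   ] [0.0855 0.0285 0.036 ]
[ 8  9 58] [276.5 119.9] [0.0283 0.0246 0.1   ] [0.0233 0.0286 0.036 ]
[3 3 9] [253. 120.] [0.0545 0.0247 0.1   ] [0.0545 0.0287 0.036 ]
```

The same numbers come from a view turned 90° (0.0246 and -0.0096), so a gap of about 1 mm is plausible. I'll descend and nudge.

Call:
play_rows:
  motion:
    - {"fingers": 1, "translation": [0, 0.1, 3], "roll": 0}
    - {"fingers": 1, "translation": [0, 0.1, 6.5], "roll": 0}
    - {"fingers": 1, "translation": [0, 0.1, 10], "roll": 0}
    - {"fingers": 1, "translation": [0, 0.1, 13], "roll": 0}
    - {"fingers": 1, "translation": [0, 0.1, 16], "roll": 0}
    - {"fingers": 1, "translation": [0, 0.1, 18.5], "roll": 0}
    - {"fingers": 1, "translation": [0, 0.1, 20.5], "roll": 0}
    - {"fingers": 1, "translation": [0, 0.1, 22], "roll": 0}
    - {"fingers": 1, "translation": [0, 0.1, 22], "roll": 0}
    - {"fingers": 1, "translation": [0, 0.1, 22], "roll": 0}

```text
clock: 26.9
eef_pos: [0.557, 0.2862, 0.0526]
tool_rot: [0.013, 1.0, -0.001, -0.001]
ft_force: [-0.9, 0.5, 1.2]
grip_width: 0.0001
```

Call:
play_rows:
  motion:
    - {"fingers": 1, "translation": [0, -0.4, 0], "roll": 0}
    - {"fingers": 1, "translation": [0, -0.8, 0], "roll": 0}
    - {"fingers": 1, "translation": [0, -1.1, 0], "roll": 0}
    - {"fingers": 1, "translation": [0, -1.4, 0], "roll": 0}
    - {"fingers": 1, "translation": [0, -1.6, 0], "roll": 0}
    - {"fingers": 1, "translation": [0, -1.7, 0], "roll": 0}
    - {"fingers": 1, "translation": [0, -1.7, 0], "roll": 0}

```text
clock: 27.48
eef_pos: [0.5574, 0.2693, 0.0538]
tool_rot: [0.012, 1.0, 0.0, 0.0]
ft_force: [-0.4, -0.1, -0.3]
grip_width: 0.0003
```

Call:
play_rows:
  motion:
    - {"fingers": 1, "translation": [0, -0.2, 0], "roll": 0}
    - {"fingers": 1, "translation": [0, -0.4, 0], "roll": 0}
    - {"fingers": 1, "translation": [0, -0.55, 0], "roll": 0}
    - {"fingers": 1, "translation": [0, -0.65, 0], "roll": 0}
    - {"fingers": 1, "translation": [0, -0.7, 0], "roll": 0}
    - {"fingers": 1, "translation": [0, -0.7, 0], "roll": 0}

```text
clock: 27.98
eef_pos: [0.5571, 0.2625, 0.0534]
tool_rot: [0.012, 1.0, -0.0, -0.0]
ft_force: [0.2, -0.5, -0.0]
grip_width: -0.0002
```

Call:
play_rows:
  motion:
    - {"fingers": 1, "translation": [0, -0.05, 0], "roll": 0}
    - {"fingers": 1, "translation": [0, -0.1, 0], "roll": 0}
    - {"fingers": 1, "translation": [0, -0.1, 0], "roll": 0}

```text
clock: 28.23
eef_pos: [0.5571, 0.2616, 0.0535]
tool_rot: [0.012, 1.0, -0.0, -0.0]
ft_force: [0.0, -0.6, -0.6]
grip_width: 0.0
```

Call:
play_rows:
  motion:
    - {"fingers": 1, "translation": [0, -0.05, 0], "roll": 0}
    - {"fingers": 1, "translation": [0, -0.1, 0], "roll": 0}
    - {"fingers": 1, "translation": [0, -0.1, 0], "roll": 0}

```text
clock: 28.48
eef_pos: [0.5571, 0.2611, 0.0537]
tool_rot: [0.012, 1.0, 0.0, 0.0]
ft_force: [-0.0, 0.9, 0.4]
grip_width: -0.0001
```

Contact with the block is beginning, so I'll go on in 1 mm steps.

Call:
play_rows:
  motion:
    - {"fingers": 1, "translation": [0, -0.05, 0], "roll": 0}
    - {"fingers": 1, "translation": [0, -0.1, 0], "roll": 0}
    - {"fingers": 1, "translation": [0, -0.1, 0], "roll": 0}

```text
clock: 28.73
eef_pos: [0.5572, 0.2601, 0.0538]
tool_rot: [0.012, 1.0, 0.001, 0.0]
ft_force: [-0.9, 2.1, 1.6]
grip_width: 0.0001
```

Call:
play_rows:
  motion:
    - {"fingers": 1, "translation": [0, -0.05, 0], "roll": 0}
    - {"fingers": 1, "translation": [0, -0.1, 0], "roll": 0}
    - {"fingers": 1, "translation": [0, -0.1, 0], "roll": 0}

```text
clock: 28.98
eef_pos: [0.5572, 0.2597, 0.054]
tool_rot: [0.012, 1.0, 0.001, 0.0]
ft_force: [-1.1, 4.6, 2.1]
grip_width: 0.0001
```

```bash
cat > hol.py <<'E'
from h import *
import sys
c=bot.camera("wrist"); g=cv2.GaussianBlur(cv2.cvtColor(c["pixels"],cv2.COLOR_RGB2GRAY),(3,3),0)
F=np.array([.5013,.209,0]);Rz=Ro.from_euler("z",-.0242).as_matrix()
n,l,s,ce=cv2.connectedComponentsWithStats((g[:330]<112).astype(np.uint8))
for i in range(1,n):
    if 4<s[i,4]<600:
        a=Rz.T@(onz(c,ce[i],.1)-F);b=Rz.T@(onz(c,ce[i],.036)-F)
        if abs(a[1]-.024)<.006 and 0<a[0]<.1: print("block",s[i,2:],np.round(a,4))
        if (abs(b[1]+.0095)<.004 and abs(b[0]-.075)<.006) or (abs(b[0]-.009)<.004 and -.09<b[1]<-.03): print("square",s[i,2:],np.round(b,4))
print(np.round(bot.get_obs()["ft_force"],1))
E
python3 hol.py
```

```text
square [14  5 57] [ 0.0088 -0.0729  0.036 ]
square [ 14  14 148] [ 0.0749 -0.0094  0.036 ]
block [ 28  26 576] [0.081 0.023 0.1  ]
block [ 21  20 340] [0.0546 0.0228 0.1   ]
[-1.   4.6  2. ]
```

Call:
play_rows:
  motion:
    - {"fingers": 1, "translation": [0, -0.05, 0], "roll": 0}
    - {"fingers": 1, "translation": [0, -0.1, 0], "roll": 0}
    - {"fingers": 1, "translation": [0, -0.1, 0], "roll": 0}

```text
clock: 29.28
eef_pos: [0.5573, 0.2594, 0.0542]
tool_rot: [0.012, 1.0, 0.002, 0.0]
ft_force: [-1.5, 7.2, 2.4]
grip_width: -0.0001
```

Call:
play_rows:
  motion:
    - {"fingers": 1, "translation": [0, -0.05, 0], "roll": 0}
    - {"fingers": 1, "translation": [0, -0.1, 0], "roll": 0}
    - {"fingers": 1, "translation": [0, -0.1, 0], "roll": 0}

```text
clock: 29.53
eef_pos: [0.5575, 0.2587, 0.0545]
tool_rot: [0.012, 1.0, 0.002, 0.001]
ft_force: [-0.6, 6.5, 4.1]
grip_width: -0.0
```

```bash
python3 hol.py
```

```text
square [16  7 89] [ 0.0082 -0.0735  0.036 ]
square [ 14  13 148] [ 0.075  -0.0098  0.036 ]
block [ 27  27 570] [0.0812 0.0217 0.1   ]
block [ 22  21 346] [0.0548 0.0217 0.1   ]
[-0.4  6.6  3.2]
```

Force plateaued at about 7 N with a slight advance, so I'll stop pushing here, back off and measure.

Call:
play_rows:
  motion:
    - {"fingers": 1, "translation": [0, 0.3, 0], "roll": 0}
    - {"fingers": 1, "translation": [0, 1, 0], "roll": 0}
    - {"fingers": 1, "translation": [0, 2.5, 0], "roll": 0}
    - {"fingers": 1, "translation": [0, 2.7, -3], "roll": 0}
    - {"fingers": 1, "translation": [0, 2.7, -6], "roll": 0}
    - {"fingers": 1, "translation": [0, 2.7, -10], "roll": 0}
    - {"fingers": 1, "translation": [0, 2.7, -14], "roll": 0}
    - {"fingers": 1, "translation": [0, 2.7, -18], "roll": 0}
    - {"fingers": 1, "translation": [0, 2.7, -21], "roll": 0}
    - {"fingers": 1, "translation": [0, 2.7, -21.8], "roll": 0}
    - {"fingers": 1, "translation": [0, 2.7, -21.8], "roll": 0}
    - {"fingers": 1, "translation": [0, 2.7, -21.8], "roll": 0}

```text
clock: 30.58
eef_pos: [0.5575, 0.2839, 0.2705]
tool_rot: [0.012, 1.0, -0.0, -0.0]
ft_force: [-0.4, -0.5, -0.6]
grip_width: 0.0002
```

```bash
python3 hol.py; python3 - <<'E'
from h import *
c=snap("wrist","17"); print(bot.get_obs()["eef_pos"])
F=np.array([.5013,.2085,0]);Rz=Ro.from_euler("z",-.0242).as_matrix()
b=load("wrist","16")
# rectify plane z=.038 (leg/plate) at 0.25 mm/px, frame coords, compare before/after nudge
def rect(c,z,x0,x1,y0,y1,s=.0005):
    xs=np.arange(x0,x1,s);ys=np.arange(y0,y1,s);X,Y=np.meshgrid(xs,ys,indexing="ij")
    P=(Rz@np.stack([X.ravel(),Y.ravel(),0*X.ravel()+z]))+F[:,None]
    T=c["world_to_cam"];q=c["intrinsics"]@(T[:3,:3]@P+T[:3,3:]);q=(q[:2]/q[2]).reshape(2,*X.shape).astype(np.float32)
    return cv2.remap(c["pixels"],q[0],q[1],cv2.INTER_CUBIC)
for n,k in (("before",b),("after",c)):
  for x in (.003,.01,.085,.097,.104,.108):
    r=rect(k,.038,x-.002,x+.002,-.012,.014,.001).mean(0).astype(int); print(n,x,"y-12..13mm",r.mean(1).astype(int).tolist())
E
```

```text
square [ 5  5 22] [ 0.0083 -0.0762  0.036 ]
square [ 4  5 16] [ 0.0086 -0.0409  0.036 ]
square [ 4  4 10] [ 0.0749 -0.0099  0.036 ]
block [10 10 69] [0.0285 0.0247 0.1   ]
block [ 6  7 37] [0.0808 0.0244 0.1   ]
block [ 4  5 16] [0.0542 0.0251 0.1   ]
[ 0.3  0.1 -1.2]
[0.55667952 0.28330532 0.26862881]
before 0.003 y-12..13mm [222, 219, 217, 216, 215, 213, 209, 203, 193, 179, 165, 155, 147, 140, 132, 125, 120, 115, 108, 104, 108, 120, 130, 135, 137, 137]
before 0.01 y-12..13mm [225, 224, 224, 224, 224, 224, 224, 224, 222, 217, 208, 197, 186, 175, 164, 158, 155, 152, 151, 152, 155, 159, 160, 161, 161, 161]
before 0.085 y-12..13mm [223, 223, 223, 223, 223, 223, 223, 223, 223, 223, 221, 218, 214, 211, 212, 214, 213, 209, 201, 200, 210, 219, 223, 223, 223, 223]
before 0.097 y-12..13mm [220, 220, 219, 220, 220, 220, 220, 220, 220, 219, 218, 215, 211, 209, 211, 214, 213, 209, 200, 196, 203, 213, 218, 220, 221, 220]
before 0.104 y-12..13mm [186, 186, 186, 186, 186, 186, 186, 186, 186, 186, 187, 192, 200, 206, 212, 214, 213, 207, 195, 180, 174, 180, 188, 191, 192, 193]
before 0.108 y-12..13m
[... 355 characters left out ...]
212, 202, 186, 171, 162, 159, 158, 155, 149, 144, 142, 146, 153, 157, 159, 160, 160]
after 0.085 y-12..13mm [223, 223, 222, 222, 223, 223, 223, 223, 223, 223, 221, 219, 216, 215, 215, 214, 211, 198, 181, 178, 196, 213, 221, 223, 224, 223]
after 0.097 y-12..13mm [220, 220, 220, 220, 220, 220, 219, 220, 220, 220, 219, 218, 216, 215, 215, 214, 211, 197, 180, 177, 194, 210, 218, 220, 220, 221]
after 0.104 y-12..13mm [186, 186, 186, 186, 186, 186, 186, 186, 186, 187, 191, 198, 207, 213, 214, 213, 210, 197, 177, 166, 173, 183, 190, 193, 193, 194]
after 0.108 y-12..13mm [185, 185, 185, 185, 185, 185, 185, 185, 185, 186, 189, 196, 203, 208, 209, 208, 206, 195, 178, 165, 165, 173, 181, 185, 185, 186]
```

The comparison shows the nudge tilted the block, so it rocked back on release. It also pushed the plate's tip in by about 0.9 mm. I'll mend that in order: reseat the square first, then redo the block with it hanging in the grip, which removes table friction.

Call:
play_rows:
  motion:
    - {"fingers": 0.4, "translation": [0, -1, 0], "roll": 7}
    - {"fingers": 0.4, "translation": [0, -2, 0], "roll": 14}
    - {"fingers": 0.4, "translation": [0.2, -4, 0], "roll": 21}
    - {"fingers": 0.4, "translation": [0.4, -6, 0], "roll": 28}
    - {"fingers": 0.4, "translation": [0.6, -8, 0], "roll": 35}
    - {"fingers": 0.4, "translation": [0.8, -10, 0], "roll": 42}
    - {"fingers": 0.4, "translation": [0.8, -12, 0], "roll": 49}
    - {"fingers": 0.4, "translation": [0.8, -12, 0], "roll": 56}
    - {"fingers": 0.4, "translation": [0.8, -12, 0], "roll": 63}
    - {"fingers": 0.4, "translation": [0.8, -12, 0], "roll": 70}
    - {"fingers": 0.4, "translation": [0.8, -12, 0], "roll": 77}
    - {"fingers": 0.4, "translation": [0.8, -12, 0], "roll": 84}
    - {"fingers": 0.4, "translation": [0.8, -12, 0], "roll": 90}
    - {"fingers": 0.4, "translation": [0.8, -12, 0], "roll": 90}
    - {"fingers": 0.4, "translation": [0.8, -12, 0], "roll": 90}
    - {"fingers": 0.4, "translation": [0.8, -12, 0], "roll": 90}

```text
clock: 32.02
eef_pos: [0.5462, 0.1637, 0.2702]
tool_rot: [0.715, 0.699, -0.001, -0.001]
ft_force: [-0.4, 0.8, 0.6]
grip_width: 0.0258
```

```bash
python3 - <<'E'
from h import *
go((.5460,.1641,.0645),np.pi/2-.0242); print(tool()[2]["grip_width"])
E
```

```text
shift cm [ 0.06  0.03 20.57] roll 0.11 eef [0.5462 0.1637 0.2702] yaw 1.5485 j6 0.31 F [-0.4  0.8  0.6]
0.025826171130511104
```

Call:
play_rows:
  motion:
    - {"fingers": 0.4, "translation": [0.05, 0, 3], "roll": 0.1}
    - {"fingers": 0.4, "translation": [0.05, 0, 6.5], "roll": 0.1}
    - {"fingers": 0.4, "translation": [0.05, 0, 10], "roll": 0.1}
    - {"fingers": 0.4, "translation": [0.05, 0, 13], "roll": 0.1}
    - {"fingers": 0.4, "translation": [0.05, 0, 15.5], "roll": 0.1}
    - {"fingers": 0.4, "translation": [0.05, 0, 17.5], "roll": 0.1}
    - {"fingers": 0.4, "translation": [0.05, 0, 19.3], "roll": 0.1}
    - {"fingers": 0.4, "translation": [0.05, 0, 20.5], "roll": 0.1}
    - {"fingers": 0.4, "translation": [0.05, 0, 20.5], "roll": 0.1}
    - {"fingers": 0.7, "translation": [0.05, 0, 20.5], "roll": 0.1}
    - {"fingers": 1, "translation": [0.05, 0, 20.5], "roll": 0.1}
    - {"fingers": 1, "translation": [0.05, 0, 20.5], "roll": 0.1}
    - {"fingers": 1, "translation": [0.05, 0, 20.5], "roll": 0.1}

```text
clock: 33.1
eef_pos: [0.5466, 0.1638, 0.0667]
tool_rot: [0.716, 0.698, -0.0, 0.0]
ft_force: [-0.5, -2.8, -3.3]
grip_width: 0.012
```

Call:
play_rows:
  motion:
    - {"fingers": 1, "translation": [0, -0.15, 0], "roll": 0}
    - {"fingers": 1, "translation": [0, -0.3, 0], "roll": 0}
    - {"fingers": 1, "translation": [0.15, -0.3, 0], "roll": 0}
    - {"fingers": 1, "translation": [0.3, -0.3, 0], "roll": 0}
    - {"fingers": 1, "translation": [0.3, -0.3, 0], "roll": 0}

```text
clock: 33.52
eef_pos: [0.5448, 0.1648, 0.0675]
tool_rot: [0.717, 0.697, -0.001, 0.003]
ft_force: [0.6, -8.9, -0.5]
grip_width: 0.0117
```

Call:
play_rows:
  motion:
    - {"fingers": 1, "translation": [0, -0.15, 0.15], "roll": 0}
    - {"fingers": 1, "translation": [0, -0.3, 0.25], "roll": 0}
    - {"fingers": 1, "translation": [0.15, -0.4, 0.25], "roll": 0}
    - {"fingers": 1, "translation": [0.3, -0.4, 0.25], "roll": 0}
    - {"fingers": 1, "translation": [0.3, -0.4, 0.25], "roll": 0}

```text
clock: 33.93
eef_pos: [0.5451, 0.1654, 0.0675]
tool_rot: [0.718, 0.697, 0.001, 0.008]
ft_force: [5.6, -16.4, 6.6]
grip_width: 0.0119
```

```bash
python3 hol.py;python3 - <<'E'
from h import *
go((.5460,.1641,.0645),np.pi/2-.0242)
E
```

```text
square [ 14  15 153] [ 0.009  -0.0401  0.036 ]
square [ 13  13 143] [ 0.0094 -0.0757  0.036 ]
block [ 25  21 397] [0.0294 0.0253 0.1   ]
block [ 17  16 209] [0.0557 0.0252 0.1   ]
[  5.7 -16.6   6.1]
shift cm [-0.12  0.09  0.3 ] roll -0.32 eef [0.5451 0.1654 0.0675] yaw 1.5409 j6 0.33 F [  5.7 -16.6   6.1]
```

Call:
play_rows:
  motion:
    - {"fingers": 1, "translation": [0, -0.2, 0], "roll": -0.2}
    - {"fingers": 1, "translation": [0.1, -0.35, 0], "roll": -0.3}
    - {"fingers": 1, "translation": [0.1, -0.35, 0], "roll": -0.3}
    - {"fingers": 1, "translation": [0.1, -0.35, 0], "roll": -0.3}

```text
clock: 34.32
eef_pos: [0.5443, 0.1658, 0.0682]
tool_rot: [0.716, 0.698, 0.002, 0.01]
ft_force: [10.8, -18.2, 5.6]
grip_width: 0.0118
```

```bash
python3 hol.py;python3 - <<'E'
from h import *
go((.5460,.1641,.0645),np.pi/2-.0242)
E
```

```text
square [ 14  14 154] [ 0.0089 -0.04    0.036 ]
square [ 14  14 143] [ 0.0094 -0.0758  0.036 ]
block [ 25  21 391] [0.0294 0.0253 0.1   ]
block [ 18  15 217] [0.0557 0.0253 0.1   ]
[ 11.3 -17.8   6.2]
shift cm [-0.17  0.17  0.38] roll -0.1 eef [0.5443 0.1659 0.0682] yaw 1.5448 j6 0.33 F [ 11.3 -17.8   6.2]
```

Seated and stable: the hole positions no longer change. I'll relax gradually and release.

Call:
play_rows:
  motion:
    - {"fingers": 1, "translation": [-0.2, 0.1, 0], "roll": 0}
    - {"fingers": 1, "translation": [-0.4, 0.25, 0], "roll": 0}
    - {"fingers": 1, "translation": [-0.5, 0.35, 0], "roll": 0}
    - {"fingers": 1, "translation": [-0.5, 0.35, 0], "roll": 0}

```text
clock: 34.7
eef_pos: [0.5447, 0.1646, 0.0672]
tool_rot: [0.715, 0.699, 0.003, 0.005]
ft_force: [4.7, -8.0, 4.9]
grip_width: 0.0121
```

```bash
python3 hol.py;python3 - <<'E'
from h import *
go((.5460,.1641,.0645),np.pi/2-.0242)
E
```

```text
square [ 14  14 155] [ 0.0089 -0.0402  0.036 ]
square [ 13  13 144] [ 0.0092 -0.0758  0.036 ]
block [ 23  21 379] [0.0293 0.0255 0.1   ]
block [ 17  15 199] [0.0556 0.0251 0.1   ]
[ 4.4 -7.4  4. ]
shift cm [-0.05  0.13  0.27] roll 0.06 eef [0.5447 0.1646 0.0672] yaw 1.5476 j6 0.32 F [ 4.4 -7.4  4. ]
```

Call:
play_rows:
  motion:
    - {"fingers": 1, "translation": [-0.1, 0.1, 0], "roll": 0}
    - {"fingers": 1, "translation": [-0.2, 0.15, 0], "roll": 0}
    - {"fingers": 1, "translation": [-0.2, 0.15, 0], "roll": 0}
    - {"fingers": 0.7, "translation": [-0.2, 0.15, 0], "roll": 0}
    - {"fingers": 0.5, "translation": [-0.2, 0.15, 0], "roll": 0}
    - {"fingers": 0.4, "translation": [-0.2, 0.15, 0], "roll": 0}
    - {"fingers": 0.4, "translation": [-0.2, 0.15, 0], "roll": 0}
    - {"fingers": 0.4, "translation": [-0.2, 0.15, -1], "roll": 0}
    - {"fingers": 0.4, "translation": [-0.2, 0.15, -3], "roll": 0}
    - {"fingers": 0.4, "translation": [-0.2, 0.15, -6], "roll": 0}
    - {"fingers": 0.4, "translation": [-0.2, 0.15, -9], "roll": 0}
    - {"fingers": 0.2, "translation": [1, -1, -12], "roll": 0}
    - {"fingers": 0, "translation": [3, -3, -15], "roll": 0}
    - {"fingers": -0.2, "translation": [5, -5, -18], "roll": 0}
    - {"fingers": -0.2, "translation": [6.5, -6.5, -20], "roll": 0}
    - {"fingers": -0.2, "translation": [6.5, -6.5, -20], "roll": 0}
    - {"fingers": -0.2, "translation": [6.5, -6.5, -20], "roll": 0}
    - {"fingers": -0.2, "translation": [6.5, -6.5, -20], "roll": 0}

```text
clock: 36.25
eef_pos: [0.4759, 0.2328, 0.2638]
tool_rot: [0.714, 0.7, -0.0, -0.0]
ft_force: [-0.4, -0.1, -1.0]
grip_width: 0.0511
```

```bash
python3 hol.py; python3 - <<'E'
from h import *
Rz=Ro.from_euler("z",-.0242).as_matrix(); t=np.array([.5013,.209,0])+Rz@[.0548,.0250,0]; print(t)
go((t[0],t[1],.0745),np.pi/2-.0242)
E
```

```text
square [ 4  4 12] [ 0.0091 -0.0761  0.036 ]
square [ 4  4 13] [ 0.0091 -0.0409  0.036 ]
block [ 9  9 65] [0.0291 0.0247 0.1   ]
square [ 3  4 10] [ 0.0751 -0.0096  0.036 ]
block [ 6  6 26] [0.0551 0.0252 0.1   ]
block [ 7  6 34] [0.0814 0.0245 0.1   ]
[-0.  -0.1  0.5]
[0.5566889  0.23266665 0.        ]
shift cm [ 0.22  8.11 18.83] roll 0.17 eef [0.4759 0.2323 0.263 ] yaw 1.5495 j6 0.48 F [-0.  -0.1  0.5]
```

The square reads square and seated, with its holes at (9.1,-40.9) and (75.1,-9.6) mm. Now I'll regrip the block.

Call:
play_rows:
  motion:
    - {"fingers": -0.2, "translation": [0.1, 3, 0], "roll": 0.2}
    - {"fingers": -0.2, "translation": [0.2, 6, 2], "roll": 0.2}
    - {"fingers": -0.2, "translation": [0.2, 8.1, 5], "roll": 0.2}
    - {"fingers": -0.2, "translation": [0.2, 8.1, 8], "roll": 0.2}
    - {"fingers": -0.2, "translation": [0.2, 8.1, 11], "roll": 0.2}
    - {"fingers": -0.2, "translation": [0.2, 8.1, 13.5], "roll": 0.2}
    - {"fingers": -0.2, "translation": [0.2, 8.1, 16], "roll": 0.2}
    - {"fingers": -0.2, "translation": [0.2, 8.1, 17.8], "roll": 0.2}
    - {"fingers": -0.2, "translation": [0.2, 8.1, 18.8], "roll": 0.2}
    - {"fingers": -0.2, "translation": [0.2, 8.1, 18.8], "roll": 0.2}
    - {"fingers": -0.2, "translation": [0.2, 8.1, 18.8], "roll": 0.2}
    - {"fingers": 0, "translation": [0.2, 8.1, 18.8], "roll": 0.2}
    - {"fingers": 0.1, "translation": [0.2, 8.1, 18.8], "roll": 0.2}
    - {"fingers": 0.2, "translation": [0.2, 8.1, 18.8], "roll": 0.2}
    - {"fingers": 1, "translation": [0.2, 8.1, 18.8], "roll": 0.2}
    - {"fingers": 1, "translation": [0.2, 8.1, 18.8], "roll": 0.2}
    - {"fingers": 1, "translation": [0.2, 8.1, 18.8], "roll": 0.2}

```text
clock: 37.72
eef_pos: [0.5585, 0.2334, 0.0782]
tool_rot: [0.716, 0.698, 0.002, 0.001]
ft_force: [-0.4, -1.9, 6.0]
grip_width: 0.032
```

Call:
play_rows:
  motion:
    - {"fingers": 1, "translation": [0.1, 0, -0.1], "roll": 0}
    - {"fingers": 1, "translation": [0.3, 0, -0.3], "roll": 0}
    - {"fingers": 1, "translation": [0.3, 0, -0.4], "roll": 0}
    - {"fingers": 1, "translation": [0.3, 0, -0.4], "roll": 0}

```text
clock: 38.05
eef_pos: [0.5561, 0.2363, 0.0788]
tool_rot: [0.716, 0.699, -0.001, -0.001]
ft_force: [-0.6, -0.3, -6.1]
grip_width: 0.0314
```

```bash
python3 hol.py; python3 - <<'E'
from h import *
go((.5567,.2327,.0745),np.pi/2-.0242)
E
```

```text
square [ 12  12 107] [ 0.0091 -0.0766  0.036 ]
square [ 13  12 113] [ 0.0089 -0.041   0.036 ]
block [ 23  22 407] [0.027  0.0284 0.1   ]
square [ 13  12 123] [ 0.0755 -0.0095  0.036 ]
block [ 17  15 200] [0.0533 0.0283 0.1   ]
block [ 21  19 321] [0.0797 0.0283 0.1   ]
[ 0.2  0.  -6.5]
shift cm [-0.34  0.07  0.42] roll 0.01 eef [0.5561 0.2361 0.0787] yaw 1.5468 j6 0.43 F [ 0.2  0.  -6.5]
```

The block hangs free with Fy at 0, and its holes sit parallel to the side at 28.3 mm. I'll approach to contact in small steps.

Call:
play_rows:
  motion:
    - {"fingers": 1, "translation": [-0.1, 0, 0], "roll": 0}
    - {"fingers": 1, "translation": [-0.2, 0, 0], "roll": 0}
    - {"fingers": 1, "translation": [-0.3, 0, 0], "roll": 0}
    - {"fingers": 1, "translation": [-0.4, 0, 0], "roll": 0}
    - {"fingers": 1, "translation": [-0.4, 0, 0], "roll": 0}
    - {"fingers": 1, "translation": [-0.4, 0, 0], "roll": 0}

```text
clock: 38.6
eef_pos: [0.5572, 0.2325, 0.08]
tool_rot: [0.716, 0.698, 0.0, -0.0]
ft_force: [-0.6, 2.5, -7.2]
grip_width: 0.0319
```

Call:
play_rows:
  motion:
    - {"fingers": 1, "translation": [-0.05, 0, 0], "roll": 0}
    - {"fingers": 1, "translation": [-0.1, 0, 0], "roll": 0}
    - {"fingers": 1, "translation": [-0.1, 0, 0], "roll": 0}
    - {"fingers": 1, "translation": [-0.1, 0, 0], "roll": 0}

```text
clock: 38.93
eef_pos: [0.5572, 0.2319, 0.0802]
tool_rot: [0.716, 0.699, 0.001, -0.0]
ft_force: [-0.5, 3.9, -6.5]
grip_width: 0.0315
```

```bash
python3 hol.py; python3 - <<'E'
from h import *
go((.5567,.2327,.0745),np.pi/2-.0242)
E
```

```text
square [ 12  13 123] [ 0.0088 -0.0409  0.036 ]
square [12 11 98] [ 0.0091 -0.0764  0.036 ]
block [ 24  22 406] [0.0287 0.0238 0.1   ]
square [ 13  11 104] [ 0.0751 -0.0099  0.036 ]
block [ 16  15 199] [0.0552 0.0238 0.1   ]
block [ 21  19 316] [0.0817 0.0239 0.1   ]
[ 0.7  3.4 -6.6]
shift cm [ 0.08 -0.05  0.57] roll 0.02 eef [0.5572 0.2319 0.0802] yaw 1.5469 j6 0.42 F [ 0.7  3.4 -6.6]
```

Contact: Fy is 3.5 N with the block hanging, and the holes are at 23.8/23.8/23.9 mm, so it is parallel. I'll ease slightly and lower onto the table.

Call:
play_rows:
  motion:
    - {"fingers": 1, "translation": [0.05, 0, 0.1], "roll": 0}
    - {"fingers": 1, "translation": [0.05, 0, 0.2], "roll": 0}
    - {"fingers": 1, "translation": [0.05, 0, 0.25], "roll": 0}
    - {"fingers": 1, "translation": [0.05, 0, 0.25], "roll": 0}

```text
clock: 39.32
eef_pos: [0.5575, 0.2321, 0.0783]
tool_rot: [0.716, 0.698, 0.001, 0.0]
ft_force: [-0.3, 4.5, -1.4]
grip_width: 0.0315
```

Call:
play_rows:
  motion:
    - {"fingers": 1, "translation": [0.05, 0, 0.05], "roll": 0}
    - {"fingers": 1, "translation": [0.05, 0, 0.05], "roll": 0}
    - {"fingers": 0.2, "translation": [0.05, 0, 0.05], "roll": 0}
    - {"fingers": 0.1, "translation": [0.05, 0, 0.05], "roll": 0}
    - {"fingers": 0, "translation": [0.05, 0, 0.05], "roll": 0}
    - {"fingers": -0.1, "translation": [0.05, 0, 0.05], "roll": 0}
    - {"fingers": -0.2, "translation": [0.05, 0, 0.05], "roll": 0}
    - {"fingers": -0.2, "translation": [0.05, 0, 0.05], "roll": 0}

```text
clock: 39.98
eef_pos: [0.5573, 0.2317, 0.0769]
tool_rot: [0.716, 0.698, -0.0, 0.0]
ft_force: [-0.2, 0.5, 0.1]
grip_width: 0.0514
```

```bash
python3 hol.py; python3 - <<'E'
from h import *
go((.5567,.2327,.0745),np.pi/2-.0242)
E
```

```text
square [ 11  11 101] [ 0.0091 -0.0765  0.036 ]
square [ 12  12 120] [ 0.0088 -0.0409  0.036 ]
block [ 23  22 410] [0.0282 0.0243 0.1   ]
block [ 17  15 199] [0.0545 0.0243 0.1   ]
block [ 21  18 312] [0.0808 0.0243 0.1   ]
[-0.8  0.7  0.9]
shift cm [ 0.09 -0.06  0.24] roll -0.04 eef [0.5573 0.2318 0.0769] yaw 1.5459 j6 0.42 F [-0.8  0.7  0.9]
```

Released. The block's centre is at 24.3 mm along its whole length, so it is parallel. I'll retreat to the earlier turned viewpoint for a final like-for-like check.

Call:
play_rows:
  motion:
    - {"fingers": -0.2, "translation": [0, 0, -1], "roll": 0}
    - {"fingers": -0.2, "translation": [0, 0, -3], "roll": 0}
    - {"fingers": -0.2, "translation": [0, 0, -6], "roll": 0}
    - {"fingers": -0.2, "translation": [0, 0, -9], "roll": 0}
    - {"fingers": -0.2, "translation": [0.5, 0, -12], "roll": -7}
    - {"fingers": -0.2, "translation": [1.5, 0, -15], "roll": -14}
    - {"fingers": -0.2, "translation": [2.5, 0, -18], "roll": -21}
    - {"fingers": -0.2, "translation": [4, 0, -19.5], "roll": -28}
    - {"fingers": -0.2, "translation": [5.4, 0, -19.5], "roll": -35}
    - {"fingers": -0.2, "translation": [5.4, 0, -19.5], "roll": -42}
    - {"fingers": -0.2, "translation": [5.4, 0, -19.5], "roll": -49}
    - {"fingers": -0.2, "translation": [5.4, 0, -19.5], "roll": -56}
    - {"fingers": -0.2, "translation": [5.4, 0, -19.5], "roll": -63}
    - {"fingers": -0.2, "translation": [5.4, 0, -19.5], "roll": -70}
    - {"fingers": -0.2, "translation": [5.4, 0, -19.5], "roll": -77}
    - {"fingers": -0.2, "translation": [5.4, 0, -19.5], "roll": -84}
    - {"fingers": -0.2, "translation": [5.4, 0, -19.5], "roll": -90}
    - {"fingers": -0.2, "translation": [5.4, 0, -19.5], "roll": -90}
    - {"fingers": -0.2, "translation": [5.4, 0, -19.5], "roll": -90}

```text
clock: 41.62
eef_pos: [0.5585, 0.2861, 0.2727]
tool_rot: [0.014, 1.0, 0.0, 0.0]
ft_force: [-0.6, 0.5, 0.6]
grip_width: 0.0513
```

```bash
python3 hol.py; python3 - <<'E'
from h import *
c=snap("wrist","18"); print(bot.get_obs()["eef_pos"])
F=np.array([.5013,.2085,0]);Rz=Ro.from_euler("z",-.0242).as_matrix()
def rect(c,z,x0,x1,y0,y1,s):
    xs=np.arange(x0,x1,s);ys=np.arange(y0,y1,s);X,Y=np.meshgrid(xs,ys,indexing="ij")
    P=(Rz@np.stack([X.ravel(),Y.ravel(),0*X.ravel()+z]))+F[:,None]
    T=c["world_to_cam"];q=c["intrinsics"]@(T[:3,:3]@P+T[:3,3:]);q=(q[:2]/q[2]).reshape(2,*X.shape).astype(np.float32)
    return cv2.remap(c["pixels"],q[0],q[1],cv2.INTER_CUBIC)
for t in ("16","17","18"):
  k=load("wrist",t)
  for x in (.085,.097,.104,.108):
    r=rect(k,.038,x-.002,x+.002,-.004,.012,.001).mean((0,2)).astype(int); print(t,x,"y-4..11mm",r.tolist())
  for y in (-.09,-.06,-.02):
    r=rect(k,.038,-.008,.006,y-.002,y+.002,.001).mean((1,2)).astype(int); print(t,"long",y,"x-8..5",r.tolist())
E
```

```text
square [ 5  6 25] [ 0.0088 -0.0763  0.036 ]
square [ 4  5 16] [ 0.0084 -0.041   0.036 ]
square [ 4  4 12] [ 0.0743 -0.0097  0.036 ]
block [ 9 10 72] [0.0276 0.0242 0.1   ]
block [ 7  7 41] [0.0799 0.0245 0.1   ]
block [ 4  5 16] [0.0536 0.0245 0.1   ]
[-0.3  0.2 -0. ]
[0.55850173 0.28612975 0.27238795]
16 0.085 y-4..11mm [223, 223, 221, 218, 214, 211, 212, 214, 213, 209, 201, 201, 210, 219, 223, 223]
16 0.097 y-4..11mm [220, 220, 218, 216, 211, 210, 211, 214, 213, 209, 200, 197, 203, 213, 218, 220]
16 0.104 y-4..11mm [186, 186, 188, 192, 200, 207, 212, 214, 213, 207, 195, 180, 174, 180, 188, 191]
16 0.108 y-4..11mm [185, 185, 186, 190, 196, 202, 207, 209, 208, 204, 194, 180, 173, 176, 183, 185]
16 long -0.09 x-8..5 [214, 214, 214, 214, 213, 210, 199, 189, 190, 207, 218, 222, 222, 222]
16 long -0.06 x-8..5 [216, 216, 216, 216, 216, 212, 202, 192, 194, 209, 221, 224, 224, 224]
16 long -0.02 x-8..5 [217, 217, 217, 217, 217, 215, 207, 198, 199, 213, 221, 224, 224, 224]
17 0.085 y-4..11mm [223, 223, 221, 219, 216, 215, 215, 214, 211, 198, 181, 178, 196, 213, 221, 224]
17 0.097 y-4..11mm [
[... 531 characters left out ...]
198, 216, 223, 224, 224]
18 0.085 y-4..11mm [219, 219, 217, 212, 204, 202, 205, 210, 211, 209, 205, 207, 213, 218, 220, 220]
18 0.097 y-4..11mm [215, 216, 214, 209, 201, 199, 203, 209, 210, 207, 202, 203, 208, 214, 215, 216]
18 0.104 y-4..11mm [183, 183, 183, 186, 191, 199, 206, 210, 210, 207, 200, 187, 177, 176, 182, 184]
18 0.108 y-4..11mm [181, 181, 181, 183, 188, 195, 201, 204, 205, 202, 196, 185, 176, 175, 179, 181]
18 long -0.09 x-8..5 [210, 210, 210, 210, 210, 206, 195, 184, 188, 203, 215, 218, 218, 218]
18 long -0.06 x-8..5 [212, 212, 212, 212, 212, 208, 198, 189, 193, 206, 217, 220, 220, 220]
18 long -0.02 x-8..5 [214, 214, 214, 214, 213, 211, 202, 193, 194, 209, 217, 221, 221, 221]
```

```bash
python3 -c "
from workcell import bot
print(bot.job_done())"
```

```text
the job is handed in; nothing more can be done
None
```

The square is seated in the leaning frame's corner and the block stands against the outside of its short side. I handed the job in at about 42 s with the gripper clear, and no verdict was reported.

**Square:**
- I took the square from its rest, rolled it upright on the table and pressed it against the long side. I then pushed it along until the short side came square.
- In the last wrist views the contact line along the long side was even. The square's hole centres were within about 0.7 mm of where they should be.
- The short side's tip may be up to 0.5 mm outward (about 0.3°), with a crack of roughly 0.3 mm between side and square.

**Block:**
- It stands at about 54 mm along the side (the middle is 55), parallel to about 0.3 mm over the 52 mm between its end holes.
- The dark line between block and side has nearly vanished. The block's centre reads 24.2–24.5 mm out, against 24 mm for contact.

**What went wrong on the way:**
- My first placing left about a 1 mm gap.
- Nudging the block with closed fingers tilted it and pushed the short side's tip in by about 0.9 mm. I reseated the square, then placed the block again from a hanging grip. This means the square was pressed home a second time after the block had first been placed.

**Not rechecked:** I never touched the other frame or the other tools, but took no final picture of them. The last checks were numeric only, because the picture limit was used up.

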